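Unload the pressure-curing pot and lock its closing ring

ROBOT

A 6-joint arm with a two-finger parallel gripper is mounted at the origin on the work surface. World frame = base frame: x ahead of the robot, y to its left, z up, the work surface at z = 0. Lengths are in m, angles in rad, forces in N, time in s.
With the tool pointing down it reaches from about 0.3 to 0.875 m from the base axis. Payload 6.4 kg.
Tool frame: the origin (TCP) lies at the very end of the fingers, on their centre line; the grasp point (between the pads) lies 19 mm behind it (bot.pinch_z is the z of the grasp point in the tool frame, in m); z points along the fingers, y is the line along which they close (so a half turn about z gives the same grasp; the last joint's range is limited). The gripper opens to 88 mm and grips with 3 to 60 N. Pads are 18 mm wide; open, the fingers measure 123 mm over their backs; the gripper's body (75 mm by 187 mm) begins 45 mm behind the grasp point.
Start: joints at [-1.537, 0.181, 1.607, -0, 1.354, -0.206], TCP at [0.137, -0.559, 0.239] pointing down, gripper open.
Joint ranges: [-2.99, 2.99], [-0.89, 2.07], [0.3, 2.58], [-1.14, 4.28], [0, 2.63], [-3.12, 3.12]. Speed limits (rad/s): [2.57, 2.57, 3.01, 3.14, 3.14, 3.14].

INTERFACE

Orientations are given as a 3x3 rotation matrix whose columns are the frame's x, y, z axes.
In Python, from plant import bot gives the robot as it stands.
- The arm moves only by the tool send_rows, never from a script. Its argument "moves" is a list that holds one entry, the list of rows, each a list of 7 numbers: the shift along the tool's x, y, z as a fraction of full scale, then the turn, a rotation vector about the tool's x, y, z as a fraction of full scale, then the opening, from -1 (shut) to 1 (fully open). In form: [[[dx, dy, dz, rx, ry, rz, grip], ...]]. A call has 1 to 20 rows; each row is the pose to reach, as a shift and turn from the pose commanded when the call began, along the tool's axes at that moment, turning the shorter way round; what a row does not reach only later rows make up. Full scale, the value 1, is 200 mm for a shift and pi rad for a turn. A row lasts 1/8 s, in which the tool goes at most 62.5 mm and 10.7 degrees, less where a joint would pass 70% of its speed; a pose out of reach is approached as far as the arm can. A call with a number of a shift or a turn outside -1 to 1 is refused whole. A call with a gripper value outside its range is refused whole. The fingers move at their own pace and stop on an object; the grip force is fixed at half the most. Time passes only in rows, so rows that repeat a pose let the fingers close. It gives the time, the measured TCP pose, the force, the opening and the grip force at its end, in the units of the state.
- bot.sense(): the state, without advancing time (a new reading comes with each control period).
- bot.capture(name): name is "side" or "top" or "wrist"; returns (picture, depth): 420x560x3 uint8, red, green, blue; 420x560 float32, m along the optical axis (not along the pixel's ray), 0 where there is no reading.
- bot.get_calibration(name): a dict with "camera_matrix" (3x3 intrinsics, pixels), "R" (3x3) and "t" (3): a world point X has camera coordinates R X + t; the wrist camera has in their place "T_tool_cam" (4x4, takes a point from camera to tool coordinates, whose origin is the TCP and whose axes are the flange's). Camera axes: x right, y down, z forward; pixel columns grow to the right and rows downward; lengths in m; the calibration is good to about 2 mm. A picture is of the moment at which its call begins: read the wrist's pose just before it. get_calibration takes no time and is no camera call.
- bot.close_job(): hands the job in; it is judged then, once.
The state is a dict: "time": time; "joint_pos": joint angles; "joint_velocities": joint speeds; "tau": joint torques, N m; "position": TCP position; "orientation": TCP orientation; "wrist_force": force on the tool from outside, world axes, zero at the start; "ft_torque": the same for the moment, N m; "width": finger opening in m; "grasp_force": force on a finger pad.
Only numpy, scipy, OpenCV 4.12 (cv2) and the standard library are available. Lean on these libraries where they do the work, as an engineer would, in place of code of your own. Each camera call takes 0.05 s, during which the arm holds its last target. There are 200 camera calls.

TASK

The cure is over, so empty the pressure pot: turn its closing ring back to the green open mark, lift the lid until it rests on its stop, take out every coloured mould and stand them upright on the low wooden shelf in one neat row between its two yellow lines, side by side with their broad faces towards each other and no more than about a finger's width apart. Then seal the empty pot against dust: close the lid fully and turn the closing ring clockwise until its white pointer is on the red locked mark. Keep the ring at the open mark whenever the lid is up, and leave the other things on the desk where they are.

Things in the scene. Friction and masses are not known exactly. Their poses are not given: they have to be found in the camera images.
- pot: Round aluminium pressure pot, fixed to the desk: wall 236 mm outer and 220 mm inner diameter, rim at 110 mm height. The closing ring around its rim is 268 mm in outer diameter, its top at 131 mm. Origin: on the pot's vertical axis at desk level. Its z points up; its +x points to the lid's hinge bracket.
- mark_open (a point): Top of the green open mark, a block standing on the pot just outside the closing ring, 45 degrees clockwise (from above) of the pot's +x.
- mark_locked (a point): Top of the red locked mark, the same kind of block 45 degrees farther clockwise, on the pot's -y side.
- pot_plate (a point): Centre of the perforated plate inside the pot on which the moulds start, 58 mm above the desk, 216 mm across, axes as the pot's. On it a fixed steel edge, 12 mm high and 2.5 mm thick, fences a tray 193 mm long (x) by 73 mm wide (y) around the moulds.
- shelf: Low slatted wooden shelf, fixed to the desk, 300 mm long (its x) by 150 mm deep (its y), top 40 mm above the desk. Origin: centre of its underside.
- row (a point): Centre of the shelf's top, 40 mm above the desk, axes as the shelf's. The row of moulds runs along its x, between two yellow lines parallel to x at y = -42 and +42 mm; each mould's own x must lie along the row.
- lid (a joint): Lid hinge, rad: 0 closed, 1.75 open on its stop (past upright; its weight keeps it there, its edge 380 mm above the desk); let go below about 1.5 it sinks shut, slowed by a damper. Blue domed lid, 0.6 kg, 224 mm across, dome's top at 160 mm; gauge and valve (to 194 mm) on the half next to the hinge. About 5 N at the knob lift it.
- lid_knob (a point): Centre of the black ball knob on the lid, 36 mm in diameter. Lid closed: pot frame x -55, y 0, z 190 mm (away from the hinge), the dome's top 30 mm below the ball's centre. It moves with the lid in the pot's x-z plane on a circle of 215 mm about the hinge; the ball can turn between the fingers.
- hinge (a point): Middle of the lid's hinge axis, fixed to the pot (pot frame x 148, y 0, z 118 mm), axes as the pot's; the hinge axis is y. The lid swings up and over towards the pot's +x.
- ring (a joint): Closing ring's turn about the pot's vertical axis, rad, growing clockwise as seen from above: 0 = white pointer on the green open mark (end stop), 0.785 = white pointer on the red locked mark, a second end stop beyond it at 1.0. Stiff (about 2.5 N at a grip) and stays where it is left.
- grip (a point): Middle of the free part of one upright black grip of the closing ring: a round post 24 mm in diameter, free from 131 mm to 176 mm above the desk, this point at 160 mm. It is 158 mm from the pot's axis and moves with the ring; at ring 0 it is on the pot's -y side, away from the robot's base. A like grip across the ring is close to the base.
- mould0: Teal casting mould, two bolted half shells, white stopper on top: 44 mm thick (its x) by 60 mm wide (its y) by 56 mm tall, stopper 6 mm more; 0.2 to 0.35 kg. Broad faces look along +x and -x. Origin: centre of its underside; z up. Starts standing in the closed pot, its x roughly along the pot's x, about 48 mm from its neighbours; two to four moulds are there.
- mould1: Orange casting mould, two bolted half shells, white stopper on top: 44 mm thick (its x) by 60 mm wide (its y) by 56 mm tall, stopper 6 mm more; 0.2 to 0.35 kg. Broad faces look along +x and -x. Origin: centre of its underside; z up. Starts standing in the closed pot, its x roughly along the pot's x, about 48 mm from its neighbours; two to four moulds are there.
- mould2: Purple casting mould, two bolted half shells, white stopper on top: 44 mm thick (its x) by 60 mm wide (its y) by 56 mm tall, stopper 6 mm more; 0.2 to 0.35 kg. Broad faces look along +x and -x. Origin: centre of its underside; z up. Starts standing in the closed pot, its x roughly along the pot's x, about 48 mm from its neighbours; two to four moulds are there.
- mould3: Yellow casting mould, two bolted half shells, white stopper on top: 44 mm thick (its x) by 60 mm wide (its y) by 56 mm tall, stopper 6 mm more; 0.2 to 0.35 kg. Broad faces look along +x and -x. Origin: centre of its underside; z up. Starts standing in the closed pot, its x roughly along the pot's x, about 48 mm from its neighbours; two to four moulds are there.
- mixing_cup: Bystander, leave it where it is: a white plastic mixing cup, 56 mm across and 60 mm tall. Origin: centre of its underside.
- drink_tumbler: Bystander, leave it where it is: a wood-look drinking tumbler, 77 mm across and 162 mm tall, at the far side of the desk. Origin: centre of its underside.
- rotary_tool: Bystander, leave it where it is: a black rotary tool lying on the desk, 190 mm long and 46 mm thick. Origin: under its middle, at desk level.
- screwdriver: Bystander, leave it where it is: a blue-handled screwdriver, 170 mm long, lying on the desk. Origin: under its middle, at desk level.
- wrench: Bystander, leave it where it is: a steel spanner, 150 mm long, lying flat. Origin: under its middle, at desk level.
- marker: Bystander, leave it where it is: a pink marker pen, 120 mm long and 14 mm thick. Origin: under its middle, at desk level.

How it is judged:
On the way, in this order (a step that is already met when the one before it is completed fails the run):
1. the closing ring is turned back to the green open mark with the lid still closed (value of joint ring below 0.12 rad and value of joint lid below 0.04 rad), for 0.2 s.
2. the lid is up, resting on its stop (value of joint lid above 1.68 rad and value of joint ring below 0.12 rad), for 0.3 s.
3. all moulds stand in a neat row on the wooden shelf, the lid still open (z of mould0 in the frame of row between -0.006 and 0.006 m and y of mould0 in the frame of row between -0.014 and 0.014 m and angle between each of mould0, mould1, mould2, mould3's own z axis and vertical below 0.08 rad and angle between the x axis of each of mould0, mould1, mould2, mould3 and the x axis of row, either way round below 0.17 rad and linear speed of each of mould0, mould1, mould2, mould3 below 0.03 m/s and horizontal distance between each of mould0, mould1, mould2, mould3 and row below 0.135 m and (horizontal distance between mould0 and mould1 below 0.066 m or horizontal distance between mould0 and mould2 below 0.066 m or horizontal distance between mould0 and mould3 below 0.066 m) and z of mould1 in the frame of row between -0.006 and 0.006 m and y of mould1 in the frame of row between -0.014 and 0.014 m and (horizontal distance between mould1 and mould0 below 0.066 m or horizontal distance between mould1 and mould2 below 0.066 m or horizontal distance between mould1 and mould3 below 0.066 m) and z of mould2 in the frame of row between -0.006 and 0.006 m and y of mould2 in the frame of row between -0.014 and 0.014 m and (horizontal distance between mould2 and mould0 below 0.066 m or horizontal distance between mould2 and mould1 below 0.066 m or horizontal distance between mould2 and mould3 below 0.066 m) and z of mould3 in the frame of row between -0.006 and 0.006 m and y of mould3 in the frame of row between -0.014 and 0.014 m and (horizontal distance between mould3 and mould0 below 0.066 m or horizontal distance between mould3 and mould1 below 0.066 m or horizontal distance between mould3 and mould2 below 0.066 m) and value of joint lid above 1.68 rad), for 0.3 s.
4. the lid is closed, the ring still at the open mark (all of step 1), for 0.2 s.
At the end, for the whole second after the job is handed in: Every mould is upright on the shelf (6 mm, 0.08 rad), within 14 mm of the row's centre line and 135 mm of the row's centre, square to the row (0.17 rad), its centre within 66 mm of a neighbour's; lid closed (under 0.04 rad); ring at locked mark (0.785 +/- 0.07 rad); all at rest (z of mould0 in the frame of row between -0.006 and 0.006 m and y of mould0 in the frame of row between -0.014 and 0.014 m and angle between each of mould0, mould1, mould2, mould3's own z axis and vertical below 0.08 rad and angle between the x axis of each of mould0, mould1, mould2, mould3 and the x axis of row, either way round below 0.17 rad and linear speed of each of mould0, mould1, mould2, mould3 below 0.03 m/s and horizontal distance between each of mould0, mould1, mould2, mould3 and row below 0.135 m and (horizontal distance between mould0 and mould1 below 0.066 m or horizontal distance between mould0 and mould2 below 0.066 m or horizontal distance between mould0 and mould3 below 0.066 m) and z of mould1 in the frame of row between -0.006 and 0.006 m and y of mould1 in the frame of row between -0.014 and 0.014 m and (horizontal distance between mould1 and mould0 below 0.066 m or horizontal distance between mould1 and mould2 below 0.066 m or horizontal distance between mould1 and mould3 below 0.066 m) and z of mould2 in the frame of row between -0.006 and 0.006 m and y of mould2 in the frame of row between -0.014 and 0.014 m and (horizontal distance between mould2 and mould0 below 0.066 m or horizontal distance between mould2 and mould1 below 0.066 m or horizontal distance between mould2 and mould3 below 0.066 m) and z of mould3 in the frame of row between -0.006 and 0.006 m and y of mould3 in the frame of row between -0.014 and 0.014 m and (horizontal distance between mould3 and mould0 below 0.066 m or horizontal distance between mould3 and mould1 below 0.066 m or horizontal distance between mould3 and mould2 below 0.066 m) and value of joint lid below 0.04 rad and velocity of joint each of lid, ring below 0.05 rad/s and velocity of joint ring above -0.05 rad/s and value of joint ring between 0.715 and 0.855 rad); the robot touches nothing.
It fails at once if the lid is raised while the closing ring is away from its open mark (value of joint lid above 0.15 rad and value of joint ring above 0.2 rad).
It fails at once if another thing on the desk (cup, tumbler, rotary tool, screwdriver, spanner, marker) is pushed more than 6 cm from its place (distance of any of mixing_cup, drink_tumbler, rotary_tool, screwdriver, wrench, marker from where it was at the start of the episode above 0.06 m).
Of mould0, mould1, mould2, mould3 only 2 to 4 are there at a start; the rules pass over those that are not, and their reading is None.
At some moment in a run one of mould0, mould1, mould2, mould3 may be knocked a few centimetres aside while the robot is not near it.
It also fails if it takes over 210 s, if anything falls off the work surface, if the arm or the gripper's body presses on something with over 40 N, if the wrist force passes 120 N, or if a joint passes its speed limit or range.

## Working session

There is one attempt and no reset: what is moved stays moved. The work goes in short steps, Python scripts to look and compute and a tool call to move; the robot and the scene stay as the last step left them, time stands still between calls to the robot, and variables do not carry over. Pictures are saved under pics/ and viewed, at most 17 in all, crops included, and the job is handed in when it is done.

Besides the shell and the picture viewer there is one more tool, called after ">>>" by a JSON object that holds its "fn" and its "kwargs". send_rows: Moves the arm, as the interface text tells. Shift numbers are shares of 200 mm and turn numbers shares of pi rad, none past 1 either way. Its arguments: {"type":"object","properties":{"moves":{"type":"array","items":{"type":"array","items":{"type":"array","items":{"type":"number"}}}}},"required":["moves"]}

```bash
ls; mkdir -p pics; cat > h.py <<'E'
import numpy as np, cv2
from plant import bot
def cam(n):
    s=bot.sense(); im,d=bot.capture(n); c=bot.get_calibration(n); K=np.array(c["camera_matrix"])
    if n=="wrist":
        T=np.array(c["T_tool_cam"]); W=np.eye(4); W[:3,:3]=s["orientation"]; W[:3,3]=s["position"]; M=W@T
        R=M[:3,:3].T; t=-R@M[:3,3]
    else: R=np.array(c["R"]); t=np.array(c["t"]).ravel()
    return im,d,K,R,t
def save(n,im): cv2.imwrite(f"pics/{n}.png",im[:,:,::-1])
def ray(u,v,K,R,t,z):
    o=-R.T@t; r=R.T@np.linalg.inv(K)@[u,v,1]; return o+r*(z-o[2])/r[2]
def cloud(d,K,R,t):
    v,u=np.mgrid[:d.shape[0],:d.shape[1]]; p=np.stack([(u-K[0,2])/K[0,0]*d,(v-K[1,2])/K[1,1]*d,d],-1)
    return (p-t)@R
def proj(X,K,R,t):
    q=K@(R@np.asarray(X)+t); return q[:2]/q[2]
E
python3 - <<'E'
from h import *
for n in("top","side"):
    im,d,K,R,t=cam(n); save(n+"0",im); np.savez(n+"0",im=im,d=d,K=K,R=R,t=t); print(n,-R.T@t,R[2],K[0,0])
s=bot.sense(); print(s["orientation"],s["time"],bot.pinch_z)
print(bot.get_calibration("wrist"))
E
```

```text
pics
top [ 0.4725089  -0.10495922  1.09641508] [ 0.05685413 -0.01707632 -0.99823645] 393.5667520442568
side [ 1.00718987 -0.95530504  0.80682647] [-0.41182942  0.70046797 -0.58287319] 497.4677843533761
[[ 9.71399841e-01  2.37449677e-01 -3.05129498e-05]
 [ 2.37449442e-01 -9.71398683e-01  1.53639139e-03]
 [ 3.35175399e-04 -1.49969563e-03 -9.99998819e-01]] 0.1 -0.0187
{'camera_matrix': array([[291.33371774,   0.        , 283.66050318],
       [  0.        , 291.33371774, 209.82483266],
       [  0.        ,   0.        ,   1.        ]]), 'T_tool_cam': array([[-1.58268330e-04, -9.47624875e-01, -3.19385460e-01,
         8.37364358e-02],
       [ 9.99999965e-01, -8.17560423e-05, -2.52967887e-04,
         4.65087425e-04],
       [ 2.13606971e-04, -3.19385489e-01,  9.47624854e-01,
        -1.46813941e-01],
       [ 0.00000000e+00,  0.00000000e+00,  0.00000000e+00,
         1.00000000e+00]])}
```

View pics/top0.png

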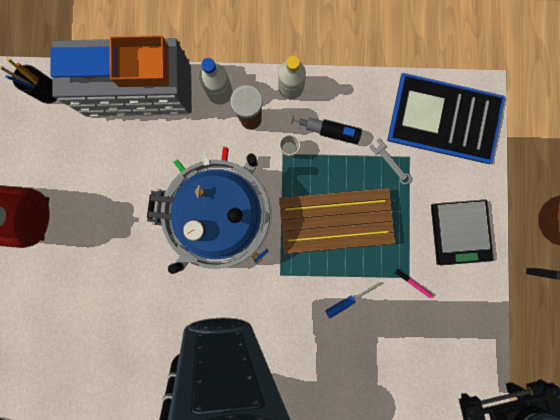

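View pics/side0.png

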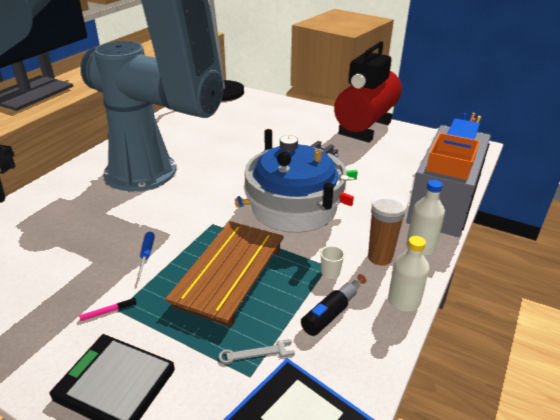

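Top view: pot at about (215,213), hinge at left (155,205), so the pot's +x is about world +y. The white pointer (207,161) is near the red mark (225,154), and the green mark is at (180,166). The knob is at (235,215), grips at (252,160) and (176,267), and the shelf's yellow lines run from (285,208) to (390,240).

```bash
python3 - <<'E'
from h import *
T=np.load("top0.npz"); S=np.load("side0.npz")
def blobs(D,lo,hi,box=None,amin=15):
    h=cv2.cvtColor(D["im"],cv2.COLOR_RGB2HSV); m=cv2.inRange(h,lo,hi)
    if box: z=np.zeros_like(m); x0,y0,x1,y1=box; z[y0:y1,x0:x1]=m[y0:y1,x0:x1]; m=z
    n,l,st,c=cv2.connectedComponentsWithStats(m); P=cloud(D["d"],D["K"],D["R"],D["t"])
    for i in range(1,n):
        if st[i,4]>=amin: 
            p=P[l==i]; print("  ",c[i].round(1),st[i],"med",np.median(p,0).round(4),"zmax",np.percentile(p[:,2],95).round(4))
for nm,D,b in(("top",T,(140,130,285,290)),("side",S,(225,110,370,240))):
    print(nm); 
    print(" red");blobs(D,(0,150,100),(8,255,255),b)
    print(" red2");blobs(D,(172,150,100),(180,255,255),b)
    print(" green");blobs(D,(50,150,80),(75,255,255),b)
    print(" black");blobs(D,(0,0,0),(180,255,45),b,40)
print("yellow"); blobs(T,(22,150,130),(32,255,255),(270,180,410,270)); blobs(S,(22,150,130),(32,255,255),(150,210,300,330))
P=cloud(T["d"],T["K"],T["R"],T["t"]); b=np.zeros(P.shape[:2],bool); b[130:290,140:285]=1
# ring top points by height
q=P[b&(P[...,2]>.124)&(P[...,2]<.137)]; print(len(q),q.min(0),q.max(0))
sat=cv2.cvtColor(T["im"],cv2.COLOR_RGB2HSV)[...,1]
q=P[b&(P[...,2]>.124)&(P[...,2]<.137)&(sat<50)]
m=np.median(q,0)[:2]
from scipy.optimize import least_squares
r=least_squares(lambda x:np.hypot(*(q[:,:2]-x[:2]).T)-x[2],[*m,.125],loss="soft_l1",f_scale=.004); print("ringfit",r.x,np.median(q[:,2]))
E
```

```text
top
 red
   [224. 153.] [222 147   5  13  57] med [0.6657 0.0355 0.1128] zmax 0.1161
 red2
 green
   [178.6 165.3] [174 160  10  11  49] med [0.6324 0.1472 0.1126] zmax 0.1157
 black
   [251.5 160. ] [247 154  10  12  89] med [ 0.6383 -0.0376  0.1753] zmax 0.1786
   [150.8 205.6] [148 200   7  12  59] med [0.5286 0.2123 0.1139] zmax 0.1402
   [234.8 215.1] [228 208  15  15 174] med [ 0.5063 -0.0065  0.2039] zmax 0.2089
   [175.4 267.4] [169 263  15  10 111] med [0.3823 0.1313 0.1745] zmax 0.1778
side
 red
   [353.6 118.3] [335 110  35  21 578] med [0.5021 0.4987 0.0908] zmax 0.1215
   [346.  198.5] [340 192  14  14 133] med [0.6646 0.0304 0.1046] zmax 0.1126
 red2
 green
   [351.9 173.4] [347 170  10   9  59] med [0.6354 0.1468 0.1064] zmax 0.1129
 black
   [356.3 133.9] [339 126  31  16 232] med [0.5114 0.5332 0.0176] zmax 0.0342
   [267.7 138.6] [265 130   6  19 104] med [0.3842 0.1292 0.1537] zmax 0.1761
   [283.6 158.5] [277 152  14  14 142] med [ 0.5113 -0.014   0.1979] zmax 0.2071
   [327.5 195.3] [323 183  10  26 220] med [ 0.6462 -0.0456  0.1512] zmax 0.1766
yellow
   [339.4 204.3] [289 200  97  10 182] med [ 0.5484 -0.2713  0.0416] zmax 0.0449
   [339.3 235.6] [289 231  99  10 182] med [ 0.4626 -0.2697  0.0413] zmax 0.0444
   [208.6 263.6] [181 227  58  72 180] med [ 0.4627 -0.2849  0.0406] zmax 0.0429
   [241.4 274. ] [216 236  53  74 191] med [ 0.5467 -0.2739  0.0407] zmax 0.043
2509 [ 0.37117927 -0.08210361  0.12401714] [0.66246783 0.21580525 0.13699466]
ringfit [0.51284338 0.05083154 0.12663265] 0.1314114215155911
```

```bash
python3 - <<'E'
from h import *
T=np.load("top0.npz"); S=np.load("side0.npz")
a=cv2.resize(T["im"][135:290,130:300],None,fx=4,fy=3.8); b=cv2.resize(S["im"][110:240,225:370],None,fx=4,fy=4)
save("cropT",cv2.resize(T["im"][135:290,130:300],(658,600),interpolation=cv2.INTER_CUBIC))
E
```

```text
(no output)
```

View pics/cropT.png

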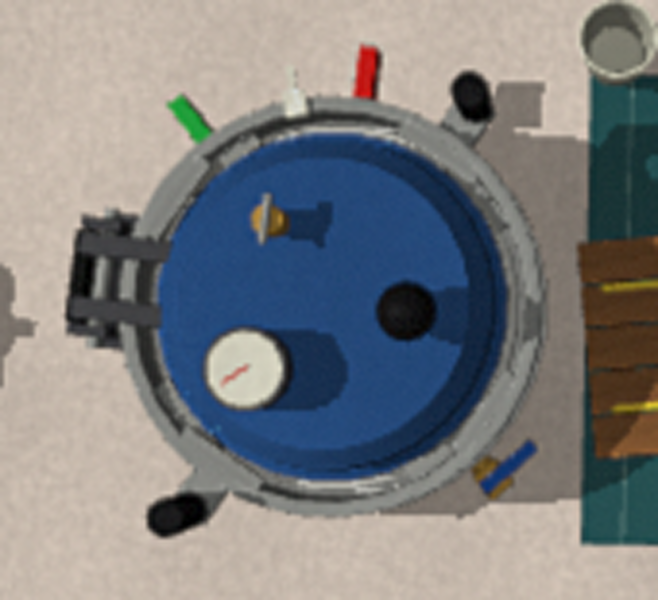

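```bash
cat >> h.py <<'E'
from scipy.spatial.transform import Rotation as Ro
def Rt(yaw,tilt=0,ax=None):
    """tool down, tool y at world heading yaw (deg); then tilt deg about world axis ax"""
    a=np.radians(yaw); y=np.array([np.cos(a),np.sin(a),0]); z=np.array([0,0,-1.]); M=np.stack([np.cross(y,z),y,z],1)
    return Ro.from_rotvec(np.radians(tilt)*np.asarray(ax)).as_matrix()@M if ax is not None else M
def rows(wps,off=(0,0,0)):
    s=bot.sense(); R0=np.array(s["orientation"]); p0=np.array(s["position"])+off
    for p,R,g in wps:
        d=R0.T@(np.asarray(p)-p0)/.2; w=Ro.from_matrix(R0.T@R).as_rotvec()/np.pi
        print([*[float(x) for x in np.r_[d,w].round(3)],g])
def st():
    s=bot.sense(); print("t",s["time"],"p",np.round(s["position"],4),"yaw",np.degrees(np.arctan2(s["orientation"][1][1],s["orientation"][0][1])).round(2),"F",np.round(s["wrist_force"],1),"w",round(s["width"],4),"gf",s["grasp_force"],"j",np.round(s["joint_pos"],2)); return s
E
python3 - <<'E'
from h import *
T=np.load("top0.npz"); S=np.load("side0.npz")
for D,bs in((T,[(280,195,400,216),(280,226,400,246)]),(S,[(170,220,242,305),(214,230,275,315)])):
    h=cv2.cvtColor(D["im"],cv2.COLOR_RGB2HSV); m=cv2.inRange(h,(22,150,130),(32,255,255))
    n,l,s,c=cv2.connectedComponentsWithStats(m)
    for x0,y0,x1,y1 in bs:
        ids=[i for i in range(1,n) if x0<c[i][0]<x1 and y0<c[i][1]<y1 and s[i,4]>100]
        v,u=np.nonzero(np.isin(l,ids)); q=np.array([ray(a,b,D["K"],D["R"],D["t"],.04) for a,b in zip(u,v)])[:,:2].astype(np.float32)
        f=cv2.fitLine(q,cv2.DIST_HUBER,0,.01,.01).ravel(); o=np.array([-.075,-.997])
        k=(q-f[2:])@f[:2]; e1=f[2:]+f[:2]*k.min(); e2=f[2:]+f[:2]*k.max()
        print(ids,"ang",np.degrees(np.arctan2(f[1],f[0]))%180,"ends",e1,e2,"mid",(e1+e2)/2)
rows([((.644,-.038,.30),Rt(57),1)])
E
```

```text
[3] ang 96.22805 ends [ 0.533017   -0.13276637] [ 0.5613241 -0.3921553] mid [ 0.5471705  -0.26246083]
[5] ang 96.27173 ends [ 0.4487156  -0.13456437] [ 0.47767758 -0.39809108] mid [ 0.46319658 -0.26632774]
[2, 3] ang 120.55549 ends [ 0.42839888 -0.14243333] [ 0.56921864 -0.38096923] mid [ 0.49880874 -0.2617013 ]
[3] ang 96.158134 ends [ 0.53024226 -0.12587449] [ 0.55854326 -0.38817453] mid [ 0.54439276 -0.25702453]
[3.082, -1.924, -0.306, -0.0, -0.001, -0.74, 1]
```

>>> {"fn": "send_rows", "kwargs": {"moves": [[[1,-0.63,-0.1,0,0,0,1],[1,-0.63,-0.1,0,0,0,1],[1,-0.63,-0.1,0,0,0,1],[1,-0.63,-0.1,0,0,0,1]]]}}

```text
time: 0.6
position: [0.3021, -0.3866, 0.2586]
orientation: [[0.971, 0.238, 0.0], [0.238, -0.971, 0.001], [0.0, -0.0, -1.0]]
wrist_force: [0.2, -0.1, 0.6]
width: 0.0881
grasp_force: 0.0
```

>>> {"fn": "send_rows", "kwargs": {"moves": [[[1,-0.63,-0.1,0,0,0,1],[1,-0.63,-0.1,0,0,0,1],[1,-0.63,-0.1,0,0,0,1],[1,-0.63,-0.1,0,0,0,1]]]}}

```text
time: 1.1
position: [0.4665, -0.2166, 0.2787]
orientation: [[0.971, 0.239, -0.0], [0.239, -0.971, 0.0], [0.0, -0.0, -1.0]]
wrist_force: [0.8, -1.0, 0.6]
width: 0.0885
grasp_force: 0.0
```

>>> {"fn": "send_rows", "kwargs": {"moves": [[[0.9,-0.56,-0.1,0,0,-0.5,1],[0.9,-0.56,-0.1,0,0,-0.5,1],[0.9,-0.56,-0.1,0,0,-0.5,1],[0.9,-0.56,-0.1,0,0,-0.5,1],[0.9,-0.56,-0.1,0,0,-0.74,1],[0.9,-0.56,-0.1,0,0,-0.74,1],[0.9,-0.56,-0.1,0,0,-0.74,1],[0.9,-0.56,-0.1,0,0,-0.74,1],[0.9,-0.56,-0.1,0,0,-0.74,1],[0.9,-0.56,-0.1,0,0,-0.74,1],[0.9,-0.56,-0.1,0,0,-0.74,1],[0.9,-0.56,-0.1,0,0,-0.74,1],[0.9,-0.56,-0.1,0,0,-0.74,1],[0.9,-0.56,-0.1,0,0,-0.74,1]]]}}

```text
time: 2.85
position: [0.6133, -0.0671, 0.2982]
orientation: [[-0.838, 0.546, -0.001], [0.546, 0.838, 0.0], [0.001, -0.0, -1.0]]
wrist_force: [-0.0, -0.1, 0.1]
width: 0.0882
grasp_force: 0.0
```

```bash
python3 - <<'E'
from h import *
st()
im,d,K,R,t=cam("wrist"); save("w1",im)
print(proj((.644,-.038,.176),K,R,t))
rows([((.644,-.038,.20),Rt(57),1),((.644,-.038,.14),Rt(57),1)])
E
```

```text
t 2.85 p [ 0.6133 -0.0671  0.2982] yaw 56.9 F [-0.  -0.1  0.1] w 0.0882 gf 0.0 j [-0.3   0.23  1.43 -0.    1.48 -1.29]
[325.84741597 211.7375815 ]
[-0.049, 0.206, 0.491, -0.0, -0.0, -0.001, 1]
[-0.049, 0.206, 0.791, -0.0, -0.0, -0.001, 1]
```

View pics/w1.png

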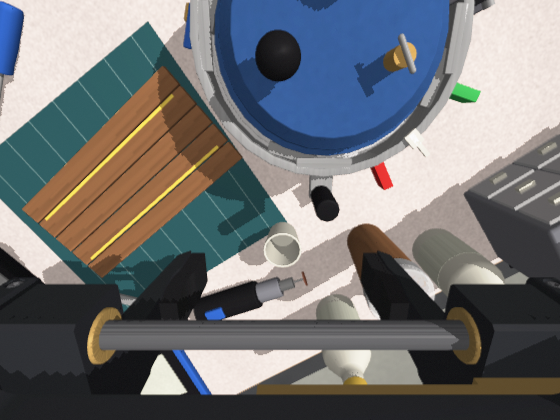

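The grip's top is at (326,208), where it was predicted. The white pointer is at (413,142), between red and green. Going down and closing.

>>> {"fn": "send_rows", "kwargs": {"moves": [[[-0.04,0.206,0.4,0,0,0,1],[-0.04,0.206,0.4,0,0,0,1],[-0.04,0.206,0.6,0,0,0,1],[-0.04,0.206,0.78,0,0,0,1],[-0.04,0.206,0.78,0,0,0,1],[-0.04,0.206,0.78,0,0,0,-1],[-0.04,0.206,0.78,0,0,0,-1],[-0.04,0.206,0.78,0,0,0,-1],[-0.04,0.206,0.78,0,0,0,-1],[-0.04,0.206,0.78,0,0,0,-1],[-0.04,0.206,0.78,0,0,0,-1],[-0.04,0.206,0.78,0,0,0,-1],[-0.04,0.206,0.78,0,0,0,-1]]]}}

```text
time: 4.53
position: [0.6428, -0.0369, 0.1427]
orientation: [[-0.838, 0.546, 0.0], [0.546, 0.838, 0.0], [-0.0, 0.0, -1.0]]
wrist_force: [0.8, 1.2, 0.0]
width: 0.0231
grasp_force: 30.0
```

```bash
python3 - <<'E'
from h import *
s=st(); p=np.array(s["position"]); c=np.array([.5115,.048]); v=p[:2]-c; print(np.hypot(*v),np.degrees(np.arctan2(v[1],v[0])))
a0=np.arctan2(v[1],v[0]); yaw0=56.9
w=[]
for k in range(1,16):
    a=a0+np.radians(2*k); w.append(((*(c+.158*np.array([np.cos(a),np.sin(a)])),p[2]),Rt(yaw0+2*k),-1))
rows(w)
E
```

```text
t 4.525 p [ 0.6428 -0.0369  0.1427] yaw 56.94 F [0.8 1.2 0. ] w 0.0231 gf 30.00012941658497 j [-0.24  0.42  1.5   0.    1.22 -1.24]
0.15638926336841422 -32.885285694673485
[-0.007, 0.028, 0.0, 0.0, 0.0, -0.011, -1]
[-0.006, 0.055, 0.0, 0.0, 0.0, -0.022, -1]
[-0.003, 0.083, 0.0, 0.0, 0.0, -0.033, -1]
[-0.0, 0.11, 0.0, 0.0, 0.0, -0.044, -1]
[0.004, 0.137, 0.0, 0.0, 0.0, -0.055, -1]
[0.01, 0.164, 0.0, 0.0, 0.0, -0.066, -1]
[0.016, 0.191, 0.0, 0.0, 0.0, -0.078, -1]
[0.023, 0.218, 0.0, 0.0, 0.0, -0.089, -1]
[0.031, 0.244, 0.0, 0.0, 0.0, -0.1, -1]
[0.04, 0.27, 0.0, 0.0, 0.0, -0.111, -1]
[0.05, 0.296, 0.0, 0.0, 0.0, -0.122, -1]
[0.061, 0.321, 0.0, 0.0, 0.0, -0.133, -1]
[0.073, 0.346, 0.0, 0.0, 0.0, -0.144, -1]
[0.086, 0.371, 0.0, 0.0, 0.0, -0.155, -1]
[0.099, 0.395, 0.0, 0.0, 0.0, -0.166, -1]
```

>>> {"fn": "send_rows", "kwargs": {"moves": [[[0,0.028,0,0,0,-0.011,-1],[0,0.055,0,0,0,-0.022,-1],[0.001,0.083,0,0,0,-0.033,-1],[0.004,0.11,0,0,0,-0.044,-1],[0.008,0.137,0,0,0,-0.055,-1],[0.014,0.164,0,0,0,-0.066,-1],[0.02,0.191,0,0,0,-0.078,-1],[0.027,0.218,0,0,0,-0.089,-1],[0.035,0.244,0,0,0,-0.1,-1],[0.044,0.27,0,0,0,-0.111,-1],[0.054,0.296,0,0,0,-0.122,-1],[0.065,0.321,0,0,0,-0.133,-1],[0.077,0.346,0,0,0,-0.144,-1],[0.077,0.346,0,0,0,-0.144,-1]]]}}

```text
time: 6.28
position: [0.6685, 0.0302, 0.1427]
orientation: [[-0.992, 0.122, 0.002], [0.122, 0.993, 0.001], [-0.002, 0.001, -1.0]]
wrist_force: [5.7, 1.0, -4.2]
width: 0.0232
grasp_force: 30.0
```

```bash
python3 - <<'E'
from h import *
s=st(); p=np.array(s["position"]); c=np.array([.5115,.048]); v=p[:2]-c; print(np.hypot(*v),np.degrees(np.arctan2(v[1],v[0])))
im,d,K,R,t=cam("wrist"); save("w2",im)
E
```

```text
t 6.275 p [0.6685 0.0302 0.1427] yaw 82.98 F [ 5.7  1.  -4.2] w 0.0232 gf 30.000779628753662 j [-0.13  0.47  1.43  0.    1.24 -1.58]
0.15796356954493776 -6.471353429736897
```

View pics/w2.png

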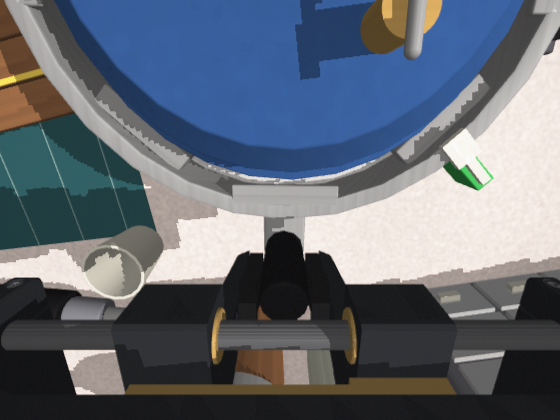

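The pointer at (467,150) now overlaps the green mark at (473,172). I'll nudge it to the stop, then release and rise.

>>> {"fn": "send_rows", "kwargs": {"moves": [[[0,0.014,0,0,0,-0.005,-1],[0,0.028,0,0,0,-0.01,-1],[0,0.028,0,0,0,-0.01,-1]]]}}

```text
time: 6.7
position: [0.6691, 0.0353, 0.1427]
orientation: [[-0.996, 0.091, 0.002], [0.091, 0.996, 0.0], [-0.002, 0.0, -1.0]]
wrist_force: [5.2, -1.2, -3.6]
width: 0.0229
grasp_force: 30.0
```

```bash
python3 - <<'E'
from h import *
s=st(); p=np.array(s["position"]); c=np.array([.5115,.048]); v=p[:2]-c; print(np.hypot(*v),np.degrees(np.arctan2(v[1],v[0])))
E
```

```text
t 6.7 p [0.6691 0.0353 0.1427] yaw 84.75 F [ 5.2 -1.2 -3.6] w 0.0229 gf 30.000118128955364 j [-0.12  0.48  1.43  0.    1.24 -1.6 ]
0.15806510111841884 -4.605023343601868
```

>>> {"fn": "send_rows", "kwargs": {"moves": [[[0,0.015,0,0,0,-0.006,-1],[0,0.03,0,0,0,-0.012,-1],[0,0.03,0,0,0,-0.012,-1]]]}}

```text
time: 7.08
position: [0.6691, 0.0365, 0.1427]
orientation: [[-0.998, 0.056, -0.0], [0.056, 0.998, -0.006], [-0.0, -0.006, -1.0]]
wrist_force: [0.3, -18.1, -3.2]
width: 0.0234
grasp_force: 30.0
```

```bash
python3 - <<'E'
from h import *
s=st(); p=np.array(s["position"]); c=np.array([.5115,.048]); v=p[:2]-c; print(np.hypot(*v),np.degrees(np.arctan2(v[1],v[0])))
im,d,K,R,t=cam("wrist"); h=cv2.cvtColor(im,cv2.COLOR_RGB2HSV); m=cv2.inRange(h,(50,150,80),(75,255,255)); n,l,q,cc=cv2.connectedComponentsWithStats(m); print(cc[1:],q[1:])
save("w3",im[100:220,400:520].repeat(4,0).repeat(4,1))
E
```

```text
t 7.075 p [0.6691 0.0365 0.1427] yaw 86.79 F [  0.3 -18.1  -3.2] w 0.0234 gf 30.028897002339363 j [-0.12  0.48  1.43 -0.01  1.24 -1.63]
0.1579978003343005 -4.165416242410786
[[464.64       184.74782609]] [[446 167  38  36 575]]
```

View pics/w3.png

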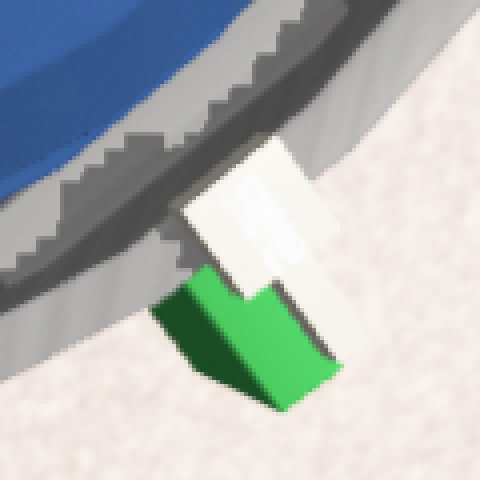

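>>> {"fn": "send_rows", "kwargs": {"moves": [[[0,-0.012,0,0,0,0,-1],[0,-0.012,0,0,0,0,0.5],[0,-0.012,0,0,0,0,0.5],[0,-0.012,0,0,0,0,0.5],[0,-0.012,0,0,0,0,0.5],[0,-0.012,0,0,0,0,0.5],[0,-0.012,-0.2,0,0,0,0.5],[0,-0.012,-0.5,0,0,0,1],[0,-0.012,-0.8,0,0,0,1],[0,-0.012,-0.8,0,0,0,1]]]}}

```text
time: 8.38
position: [0.6714, 0.0383, 0.3103]
orientation: [[-0.998, 0.055, 0.012], [0.055, 0.998, -0.001], [-0.012, -0.001, -1.0]]
wrist_force: [0.5, -0.6, -0.4]
width: 0.0882
grasp_force: 0.0
```

```bash
python3 - <<'E'
from h import *
st()
T=np.load("top0.npz"); S=np.load("side0.npz")
P=[np.array(D["K"])@np.c_[D["R"],D["t"]] for D in(T,S)]
X=cv2.triangulatePoints(P[0],P[1],np.array([[234.8],[215.1]]),np.array([[283.6],[158.5]])).ravel(); k=X[:3]/X[3]; print("knob",k)
im,d,K,R,t=cam("wrist"); u=proj(k,K,R,t); print("proj",u); save("w4",im)
h=cv2.cvtColor(im,cv2.COLOR_RGB2HSV); m=cv2.inRange(h,(0,0,0),(180,255,45)); n,l,q,cc=cv2.connectedComponentsWithStats(m)
for i in range(1,n):
  if q[i,4]>150: print(cc[i],q[i])
rows([((*k[:2],k[2]+.10+.019),Rt(-5),1),((*k[:2],k[2]-.0187),Rt(-5),1)])
E
```

```text
t 8.375 p [0.6714 0.0383 0.3103] yaw 86.83 F [ 0.5 -0.6 -0.4] w 0.0882 gf 0.0 j [-0.12  0.34  1.26  0.    1.52 -1.63]
knob [ 0.50658239 -0.00484957  0.1915366 ]
proj [216.19329406   0.69632098]
[219.17091596  11.68083097] [ 195    0   47   29 1059]
[443.84467714  25.77486911] [402  11  57  35 573]
[281.89774697 188.87521664] [271 173  22  32 577]
[ 93.93371429 225.35942857] [  52  209   83   36 1750]
[263.96049032 350.27230229] [    0   224   560   196 46419]
[0.804, -0.261, -0.026, 0.002, 0.002, 0.51, 1]
[0.808, -0.261, 0.662, 0.002, 0.002, 0.51, 1]
```

>>> {"fn": "send_rows", "kwargs": {"moves": [[[0.804,-0.261,0,0,0,0.51,1],[0.804,-0.261,0,0,0,0.51,1],[0.804,-0.261,0,0,0,0.51,1],[0.804,-0.261,0,0,0,0.51,1],[0.804,-0.261,0,0,0,0.51,1],[0.804,-0.261,0,0,0,0.51,1],[0.804,-0.261,0,0,0,0.51,1],[0.804,-0.261,0,0,0,0.51,1],[0.804,-0.261,0,0,0,0.51,1],[0.804,-0.261,0,0,0,0.51,1],[0.804,-0.261,0,0,0,0.51,1]]]}}

```text
time: 9.8
position: [0.5048, -0.0046, 0.3017]
orientation: [[0.085, 0.996, -0.002], [0.996, -0.085, 0.0], [0.0, -0.002, -1.0]]
wrist_force: [0.7, 0.8, 0.5]
width: 0.0879
grasp_force: 0.0
```

```bash
python3 - <<'E'
from h import *
st()
k=np.array([ 0.5066,-0.0048,0.1915])
im,d,K,R,t=cam("wrist"); print("proj",proj(k,K,R,t)); save("w5",im)
h=cv2.cvtColor(im,cv2.COLOR_RGB2HSV); m=cv2.inRange(h,(0,0,0),(180,255,45)); n,l,q,cc=cv2.connectedComponentsWithStats(m)
for i in range(1,n):
  if q[i,4]>150: print(cc[i],q[i],ray(*cc[i],K,R,t,.1915), d[l==i].mean())
rows([((*k[:2],k[2]-.0187),Rt(-5),1)])
E
```

```text
t 9.8 p [ 0.5048 -0.0046  0.3017] yaw -4.86 F [0.7 0.8 0.5] w 0.0879 gf 0.0 j [-0.24 -0.03  1.7  -0.    1.47 -0.16]
proj [285.32554225 206.26400635]
[126.9923445  137.82679426] [ 103  125   50   28 1045] [0.37605275 0.06835878 0.1915    ] 0.27767634
[445.19457437 141.99064546] [ 420  129   51   29 1069] [0.64888888 0.04161721 0.1915    ] 0.27799132
[285.70852429 204.89734189] [ 267  186   38   38 1091] [ 0.50706383 -0.00350481  0.1915    ] 0.25749916
[455.41675597 311.306868  ] [  361   251   199   133 10265] [ 0.67558143 -0.13592504  0.1915    ] 0.115354456
[192.85158864 368.40236887] [    0   252   560   168 26595] [ 0.38532192 -0.18960704  0.1915    ] 0.0793725
[550.94362018 367.51038576] [539 355  21  22 337] [ 0.79158865 -0.22240424  0.1915    ] 0.0749876
[-0.0, 0.009, 0.646, -0.0, -0.0, 0.001, 1]
```

View pics/w5.png

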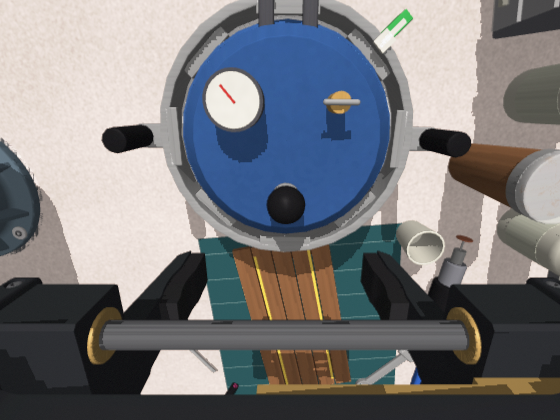

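The knob is at (286,205), within 1 mm of the triangulated point. The ring pointer sits on green at (393,35).

>>> {"fn": "send_rows", "kwargs": {"moves": [[[0.004,0.009,0.3,0,0,0,1],[0.004,0.009,0.5,0,0,0,1],[0.004,0.009,0.645,0,0,0,1],[0.004,0.009,0.645,0,0,0,1],[0.004,0.009,0.645,0,0,0,-1],[0.004,0.009,0.645,0,0,0,-1],[0.004,0.009,0.645,0,0,0,-1],[0.004,0.009,0.645,0,0,0,-1],[0.004,0.009,0.645,0,0,0,-1],[0.004,0.009,0.645,0,0,0,-1],[0.004,0.009,0.645,0,0,0,-1]]]}}

```text
time: 11.22
position: [0.5064, -0.004, 0.1737]
orientation: [[0.087, 0.996, -0.002], [0.996, -0.087, 0.0], [-0.0, -0.002, -1.0]]
wrist_force: [-5.0, -0.3, 5.1]
width: 0.0343
grasp_force: 30.0
```

```bash
cat > lid.py <<'E'
from h import *
def lidrows(y,k0,th0,ths,tiltf,g,n=1):
    """k0 = knob at lid angle 0; TCP 18.7 mm beyond along tool z"""
    e=np.array([np.cos(np.radians(y)),np.sin(np.radians(y)),0]); ez=np.array([0,0,1.]); ax=np.cross(ez,e)
    H=k0+.203*e-.072*ez; a0=np.arctan2(.072,-.203); w=[]
    for th in ths:
        a=a0-th; k=H+.2154*(np.cos(a)*e+np.sin(a)*ez); R=Rt(y-90,np.degrees(tiltf(th)),ax)
        w.append((k+R[:,2]*.0187,R,g))
    return w
E
python3 - <<'E'
from lid import *
s=st(); k0=np.array(s["position"])+.0187*np.array(s["orientation"])[:,2]*-1; print(k0)
rows(lidrows(85.1,k0,0,np.arange(1,16)*.05,lambda t:t*.45,-1))
E
```

```text
t 11.225 p [ 0.5064 -0.004   0.1737] yaw -4.97 F [-5.  -0.3  5.1] w 0.0343 gf 30.01675844192505 j [-0.24  0.1   1.84 -0.    1.21 -0.16]
[ 0.50642757 -0.00401989  0.19238028]
[0.017, 0.0, -0.05, -0.001, -0.007, -0.0, -1]
[0.037, -0.0, -0.1, -0.001, -0.014, -0.0, -1]
[0.059, -0.0, -0.148, -0.001, -0.021, -0.0, -1]
[0.083, -0.0, -0.195, -0.001, -0.029, -0.0, -1]
[0.11, -0.0, -0.241, -0.001, -0.036, -0.0, -1]
[0.139, -0.001, -0.285, -0.001, -0.043, -0.0, -1]
[0.17, -0.001, -0.327, -0.001, -0.05, -0.0, -1]
[0.204, -0.001, -0.368, -0.001, -0.057, -0.0, -1]
[0.239, -0.001, -0.408, -0.001, -0.064, -0.0, -1]
[0.276, -0.001, -0.445, -0.001, -0.072, -0.0, -1]
[0.315, -0.001, -0.48, -0.001, -0.079, -0.0, -1]
[0.356, -0.001, -0.514, -0.001, -0.086, -0.0, -1]
[0.398, -0.001, -0.545, -0.001, -0.093, -0.0, -1]
[0.442, -0.001, -0.574, -0.001, -0.1, -0.0, -1]
[0.487, -0.002, -0.601, -0.001, -0.107, -0.0, -1]
```

>>> {"fn": "send_rows", "kwargs": {"moves": [[[0.017,0,-0.05,0,-0.007,0,-1],[0.037,0,-0.1,0,-0.014,0,-1],[0.059,0,-0.148,0,-0.021,0,-1],[0.083,0,-0.195,0,-0.029,0,-1],[0.11,0,-0.241,0,-0.036,0,-1],[0.139,0,-0.285,0,-0.043,0,-1],[0.17,0,-0.327,0,-0.05,0,-1],[0.204,0,-0.368,0,-0.057,0,-1],[0.239,0,-0.408,0,-0.064,0,-1],[0.276,0,-0.445,0,-0.072,0,-1],[0.315,0,-0.48,0,-0.079,0,-1],[0.356,0,-0.514,0,-0.086,0,-1],[0.398,0,-0.545,0,-0.093,0,-1],[0.442,0,-0.574,0,-0.1,0,-1],[0.487,0,-0.601,0,-0.107,0,-1]]]}}

```text
time: 13.1
position: [0.516, 0.0937, 0.2942]
orientation: [[0.082, 0.996, -0.028], [0.94, -0.087, -0.33], [-0.331, 0.001, -0.944]]
wrist_force: [0.0, -0.4, -7.3]
width: 0.0341
grasp_force: 30.0
```

```bash
python3 - <<'E'
from lid import *
s=st(); k0=np.array([0.5064,-.004,.1924])
print(np.array(s["position"])-lidrows(85.1,k0,0,[.75],lambda t:t*.45,-1)[0][0])
rows(lidrows(85.1,k0,0,np.arange(16,34)*.05,lambda t:t*.45,-1))
E
```

```text
t 13.1 p [0.516  0.0937 0.2942] yaw -4.97 F [ 0.  -0.4 -7.3] w 0.0341 gf 29.99432723969221 j [ 0.15  0.12  1.6  -0.33  1.51  0.27]
[0.00123893 0.00073021 0.00040913]
[0.032, -0.006, -0.035, 0.0, -0.007, -0.0, -1]
[0.07, -0.006, -0.071, 0.0, -0.014, -0.0, -1]
[0.109, -0.006, -0.106, 0.0, -0.022, -0.0, -1]
[0.15, -0.006, -0.138, 0.0, -0.029, -0.0, -1]
[0.193, -0.006, -0.169, 0.0, -0.036, -0.0, -1]
[0.237, -0.006, -0.197, 0.0, -0.043, -0.0, -1]
[0.282, -0.006, -0.222, 0.0, -0.05, -0.0, -1]
[0.329, -0.006, -0.246, 0.0, -0.057, -0.0, -1]
[0.377, -0.006, -0.267, 0.0, -0.065, -0.0, -1]
[0.425, -0.006, -0.285, 0.0, -0.072, -0.0, -1]
[0.475, -0.006, -0.301, 0.0, -0.079, -0.0, -1]
[0.525, -0.006, -0.315, 0.0, -0.086, -0.0, -1]
[0.576, -0.007, -0.326, 0.0, -0.093, -0.0, -1]
[0.627, -0.007, -0.334, 0.0, -0.1, -0.0, -1]
[0.679, -0.007, -0.339, 0.0, -0.108, -0.0, -1]
[0.731, -0.007, -0.342, 0.0, -0.115, -0.0, -1]
[0.783, -0.007, -0.343, 0.0, -0.122, -0.0, -1]
[0.834, -0.007, -0.34, 0.0, -0.129, -0.0, -1]
```

>>> {"fn": "send_rows", "kwargs": {"moves": [[[0.032,-0.002,-0.035,0,-0.007,0,-1],[0.07,-0.002,-0.071,0,-0.014,0,-1],[0.109,-0.002,-0.106,0,-0.022,0,-1],[0.15,-0.002,-0.138,0,-0.029,0,-1],[0.193,-0.002,-0.169,0,-0.036,0,-1],[0.237,-0.002,-0.197,0,-0.043,0,-1],[0.282,-0.002,-0.222,0,-0.05,0,-1],[0.329,-0.002,-0.246,0,-0.057,0,-1],[0.377,-0.002,-0.267,0,-0.065,0,-1],[0.425,-0.002,-0.285,0,-0.072,0,-1],[0.475,-0.002,-0.301,0,-0.079,0,-1],[0.525,-0.002,-0.315,0,-0.086,0,-1],[0.576,-0.002,-0.326,0,-0.093,0,-1],[0.627,-0.002,-0.334,0,-0.1,0,-1],[0.679,-0.002,-0.339,0,-0.108,0,-1],[0.731,-0.002,-0.342,0,-0.115,0,-1],[0.783,-0.002,-0.343,0,-0.122,0,-1],[0.834,-0.002,-0.34,0,-0.129,0,-1],[0.834,-0.002,-0.34,0,-0.129,0,-1]]]}}

```text
time: 15.48
position: [0.5335, 0.2733, 0.3044]
orientation: [[0.067, 0.996, -0.052], [0.735, -0.085, -0.673], [-0.675, 0.007, -0.738]]
wrist_force: [10.9, -0.5, -1.7]
width: 0.034
grasp_force: 30.0
```

```bash
python3 - <<'E'
from lid import *
s=st(); k0=np.array([0.5064,-.004,.1924])
print(np.array(s["position"])-lidrows(85.1,k0,0,[1.7],lambda t:t*.45,-1)[0][0])
rows(lidrows(85.1,k0,0,[1.72,1.74],lambda t:t*.45,-1))
R=np.array(s["orientation"]); p=np.array(s["position"]); 
rows([(p+(0.02,.06,.08),R,1),(p+(0.02,.06,.08),Rt(-5),1)])
E
```

```text
t 15.475 p [0.5335 0.2733 0.3044] yaw -4.85 F [10.9 -0.5 -1.7] w 0.034 gf 30.02286806702614 j [ 0.56  0.54  1.17 -0.6   1.87  0.6 ]
[ 0.0025093  -0.00925848  0.00541156]
[0.071, -0.017, -0.016, 0.002, -0.011, -0.001, -1]
[0.091, -0.017, -0.021, 0.002, -0.014, -0.001, -1]
[-0.043, 0.077, -0.502, 0.0, 0.0, 0.0, 1]
[-0.043, 0.077, -0.502, 0.003, 0.236, -0.0, 1]
```

>>> {"fn": "send_rows", "kwargs": {"moves": [[[0.03,0,-0.006,0,-0.005,0,-1],[0.06,-0.01,-0.014,0,-0.009,0,-1],[0.06,-0.01,-0.014,0,-0.009,0,-1],[0.06,-0.01,-0.014,0,-0.009,0,-1]]]}}

```text
time: 15.98
position: [0.5344, 0.2834, 0.2997]
orientation: [[0.069, 0.996, -0.05], [0.717, -0.084, -0.692], [-0.694, 0.012, -0.72]]
wrist_force: [17.2, -0.9, -0.5]
width: 0.0343
grasp_force: 30.0
```

```bash
python3 - <<'E'
from lid import *
s=st(); k0=np.array([0.5064,-.004,.1924]); R=np.array(s["orientation"]); p=np.array(s["position"])
H=lidrows(85.1,k0,0,[0],lambda t:0,0)[0][0]; e=np.array([np.cos(np.radians(85.1)),np.sin(np.radians(85.1)),0]); H=k0+.203*e-[0,0,.072]
k=p-.0187*R[:,2]-H; print("lid",np.arctan2(.072,-.203)-np.arctan2(k[2],k@e),np.hypot(k[2],k@e))
E
```

```text
t 15.975 p [0.5344 0.2834 0.2997] yaw -4.83 F [17.2 -0.9 -0.5] w 0.0343 gf 30.03017719835043 j [ 0.58  0.57  1.15 -0.62  1.89  0.61]
lid 1.7033853263811622 0.216556071588844
```

>>> {"fn": "send_rows", "kwargs": {"moves": [[[0.06,-0.01,-0.01,0,0,0,1],[0.06,-0.01,-0.01,0,0,0,1],[0.06,-0.01,-0.01,0,0,0,1],[0.06,-0.01,-0.01,0,0,0,1],[0.06,-0.01,-0.01,0,0,0,1],[0.06,-0.01,-0.2,0,0,0,1],[0.06,-0.01,-0.5,0,0,0,1],[0.06,-0.01,-0.7,0,0,0,1],[0.06,-0.01,-0.7,0,0,0,1]]]}}

```text
time: 17.1
position: [0.537, 0.3907, 0.3914]
orientation: [[0.064, 0.996, -0.056], [0.718, -0.085, -0.691], [-0.693, 0.004, -0.721]]
wrist_force: [0.2, -0.4, -1.1]
width: 0.0879
grasp_force: 0.0
```

```bash
python3 - <<'E'
from lid import *
s=st()
for n in("top","side"):
    im,d,K,R,t=cam(n); save(n+"1",im); np.savez(n+"1",im=im,d=d,K=K,R=R,t=t)
a=cv2.imread("pics/top1.png")[110:300,130:300]; b=cv2.imread("pics/side1.png")[60:240,210:400]
cv2.imwrite("pics/c1.png",np.hstack([cv2.resize(a,(400,447)),cv2.resize(b,(400,379)).repeat(1,0) if 0 else cv2.copyMakeBorder(cv2.resize(b,(400,379)),0,68,0,0,0)]))
E
```

```text
t 17.1 p [0.537  0.3907 0.3914] yaw -4.88 F [ 0.2 -0.4 -1.1] w 0.0879 gf 0.0 j [ 0.69  0.73  0.72 -0.65  2.17  0.53]
```

View pics/c1.png

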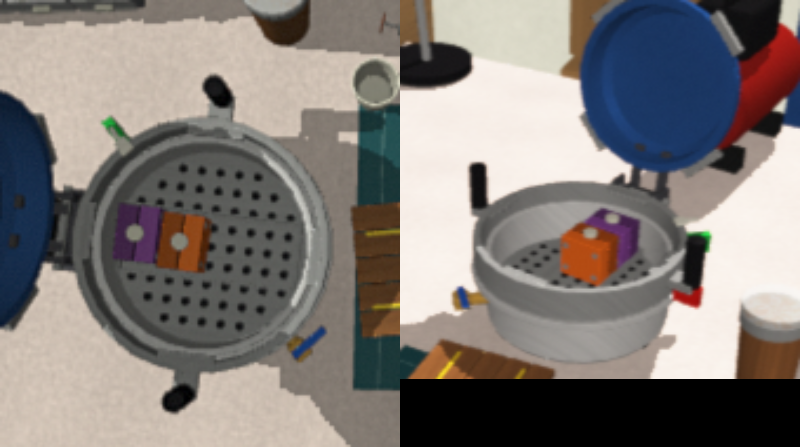

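Two moulds, purple next to the hinge and orange beside it, both upright with white stoppers. The lid stands open.

```bash
cat > mould.py <<'E'
from h import *
HS={"orange":((3,150,90),(16,255,255)),"purple":((128,60,40),(155,255,255))}
def mask(im,c):
    h=cv2.cvtColor(im,cv2.COLOR_RGB2HSV); return cv2.inRange(h,*HS[c])
def look(D,c,box):
    """top-face rectangle by depth; returns centre, heading of broad-face normal (deg), top z"""
    m=mask(D["im"],c); z=np.zeros_like(m); x0,y0,x1,y1=box; z[y0:y1,x0:x1]=m[y0:y1,x0:x1]
    n,l,s,cc=cv2.connectedComponentsWithStats(z); i=1+s[1:,4].argmax(); k=cv2.morphologyEx((l==i).astype(np.uint8),cv2.MORPH_CLOSE,np.ones((9,9)))>0
    P=cloud(D["d"],D["K"],D["R"],D["t"])[k]; h=np.percentile(P[:,2],85); q=P[abs(P[:,2]-h)<.01]
    (cx,cy),(w,hh),a=cv2.minAreaRect((q[:,:2]*1000).astype(np.float32))
    return np.array([cx,cy])/1000,(w,hh),a,np.median(q[:,2])
E
python3 - <<'E'
from mould import *
T=dict(np.load("top1.npz")); S=dict(np.load("side1.npz"))
for c in HS:
    print(c,"top",look(T,c,(160,170,240,240)),"side",look(S,c,(270,150,330,210)))
P=cloud(S["d"],S["K"],S["R"],S["t"]); h=cv2.cvtColor(S["im"],cv2.COLOR_RGB2HSV); m=cv2.inRange(h,(100,150,60),(120,255,255)); m[:60]=0; m[145:]=0; m[:,:290]=0; m[:,375:]=0
q=P[m>0]; q=q[(q[:,2]>.15)&(q[:,2]<.36)&(q[:,1]<.35)&(q[:,1]>.15)]; c0=np.median(q,0); q=q[np.linalg.norm(q-c0,axis=1)<.08]
u,s_,v=np.linalg.svd(q-q.mean(0)); n=v[2]*np.sign(v[2][1]); print("lid normal",n,s_, "angle",np.arctan2(np.hypot(*n[:2]),n[2]))
# stoppers
D=[np.array(X["K"])@np.c_[X["R"],X["t"]] for X in(T,S)]
# stopper by white blobs in top/side crops
for X,b in((T,(170,195,225,225)),(S,(290,155,330,180))):
    h=cv2.cvtColor(X["im"],cv2.COLOR_RGB2HSV); m=cv2.inRange(h,(0,0,120),(180,70,255)); z=np.zeros_like(m); x0,y0,x1,y1=b; z[y0:y1,x0:x1]=m[y0:y1,x0:x1]
    n_,l,s,cc=cv2.connectedComponentsWithStats(z); print([(cc[i].round(1),s[i,4]) for i in range(1,n_) if s[i,4]>8])
E
```

```text
orange top (array([0.51523822, 0.07428017]), (42.57207489013672, 58.06306457519531), 83.17352294921875, np.float64(0.11479236042918564)) side (array([0.51463409, 0.07301125]), (49.8784294128418, 61.09723663330078), 84.69766998291016, np.float64(0.11312837205677201))
purple top (array([0.52352228, 0.12162404]), (44.34260940551758, 59.19086837768555), 84.09185028076172, np.float64(0.1144909825508994)) side (array([0.52287073, 0.12166533]), (49.684383392333984, 58.30084228515625), 84.07432556152344, np.float64(0.1139817797923289))
lid normal [ 0.09032111  0.97900478 -0.18273408] [1.98284147 1.94957235 0.13202692] angle 1.7545629633426447
[(array([171.3, 211.1]), np.int32(54)), (array([186.6, 208.5]), np.int32(31)), (array([205.8, 212.2]), np.int32(36))]
[(array([309.3, 163.1]), np.int32(331)), (array([299.8, 170.3]), np.int32(19))]
```

```bash
python3 - <<'E'
from lid import *
s=st(); R=np.array(s["orientation"]); p=np.array(s["position"])
rows([(p+(0,.0,.08),R,1),((.537,.40,.46),Rt(-6),1)])
E
```

```text
t 17.2 p [0.5369 0.3886 0.388 ] yaw -4.97 F [-0.3 -0.6  0.5] w 0.0877 gf 0.0 j [ 0.68  0.73  0.73 -0.65  2.17  0.53]
[-0.279, -0.0, -0.287, 0.0, 0.0, 0.0, 1]
[-0.21, -0.005, -0.298, 0.002, 0.245, 0.006, 1]
```

>>> {"fn": "send_rows", "kwargs": {"moves": [[[-0.28,0,-0.29,0,0,0,1],[-0.28,0,-0.29,0,0.05,0,1],[-0.21,0,-0.3,0,0.25,0.006,1],[-0.21,0,-0.3,0,0.25,0.006,1],[-0.21,0,-0.3,0,0.25,0.006,1],[-0.21,0,-0.3,0,0.25,0.006,1],[-0.21,0,-0.3,0,0.25,0.006,1],[-0.21,0,-0.3,0,0.25,0.006,1]]]}}

```text
time: 18.2
position: [0.5378, 0.3999, 0.4602]
orientation: [[0.105, 0.995, 0.006], [0.994, -0.105, 0.013], [0.013, 0.005, -1.0]]
wrist_force: [-0.4, 0.1, 0.3]
width: 0.088
grasp_force: 0.0
```

```bash
python3 - <<'E'
from lid import *
s=st()
rows([((.525,.23,.46),Rt(-6),1)])
E
```

```text
t 18.2 p [0.5378 0.3999 0.4602] yaw -6.0 F [-0.4  0.1  0.3] w 0.088 gf 0.0 j [0.46 0.32 1.01 0.01 1.8  0.57]
[-0.851, 0.025, -0.01, 0.002, -0.004, -0.0, 1]
```

>>> {"fn": "send_rows", "kwargs": {"moves": [[[-0.85,0.025,-0.01,0,-0.004,0,1],[-0.85,0.025,-0.01,0,-0.004,0,1],[-0.85,0.025,-0.01,0,-0.004,0,1],[-0.85,0.025,-0.01,0,-0.004,0,1]]]}}

```text
time: 18.7
position: [0.5254, 0.2289, 0.4604]
orientation: [[0.107, 0.994, 0.006], [0.994, -0.107, 0.001], [0.002, 0.006, -1.0]]
wrist_force: [0.9, 0.2, -1.1]
width: 0.0882
grasp_force: 0.0
```

```bash
python3 - <<'E'
from lid import *
s=st()
rows([((.515,.074,.44),Rt(-6),1),((.515,.074,.265),Rt(-6),1)])
E
```

```text
t 18.7 p [0.5254 0.2289 0.4604] yaw -6.13 F [ 0.9  0.2 -1.1] w 0.0882 gf 0.0 j [ 0.2   0.09  1.28 -0.    1.77  0.31]
[-0.776, 0.03, 0.101, 0.002, -0.001, -0.001, 1]
[-0.778, 0.025, 0.976, 0.002, -0.001, -0.001, 1]
```

>>> {"fn": "send_rows", "kwargs": {"moves": [[[-0.776,0.025,0.1,0,0,0,1],[-0.776,0.025,0.1,0,0,0,1],[-0.776,0.025,0.1,0,0,0,1],[-0.776,0.025,0.5,0,0,0,1],[-0.776,0.025,0.97,0,0,0,1],[-0.776,0.025,0.97,0,0,0,1],[-0.776,0.025,0.97,0,0,0,1]]]}}

```text
time: 19.58
position: [0.513, 0.0779, 0.262]
orientation: [[0.102, 0.995, -0.003], [0.995, -0.102, 0.003], [0.003, -0.003, -1.0]]
wrist_force: [-0.2, 0.0, 0.8]
width: 0.0884
grasp_force: 0.0
```

```bash
python3 - <<'E'
from mould import *
s=st()
im,d,K,R,t=cam("wrist"); save("w6",im); D=dict(im=im,d=d,K=K,R=R,t=t)
for c in HS: print(c,look(D,c,(0,0,560,280)))
rows([((.515,.074,.14),Rt(-6),1),((.515,.074,.078),Rt(-6),1)])
E
```

```text
t 19.575 p [0.513  0.0779 0.262 ] yaw -5.86 F [-0.2  0.   0.8] w 0.0884 gf 0.0 j [-0.08  0.04  1.72  0.    1.39  0.02]
orange (array([0.51683337, 0.08763554]), (20.616226196289062, 58.90667724609375), 82.93441009521484, np.float64(0.11469097272467739))
purple (array([0.52329901, 0.12350076]), (43.64579772949219, 59.380340576171875), 84.61141967773438, np.float64(0.11464827760634452))
[-0.02, 0.0, 0.627, 0.001, -0.001, 0.001, 1]
[-0.021, -0.001, 0.937, 0.001, -0.001, 0.001, 1]
```

View pics/w6.png

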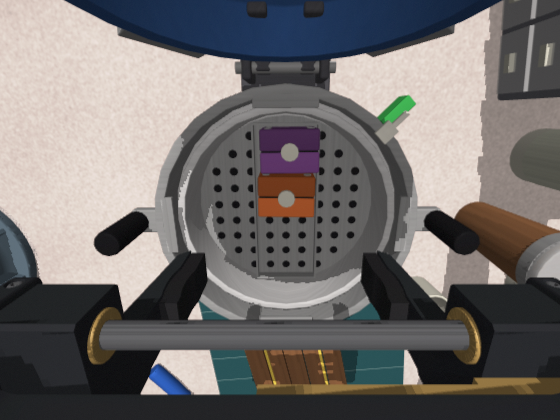

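Two moulds only (orange (287,198), purple (289,150)). The tray is clear around them, and the ring pointer is at green.

>>> {"fn": "send_rows", "kwargs": {"moves": [[[-0.016,0.005,0.3,0,0,0,1],[-0.016,0.005,0.6,0,0,0,1],[-0.016,0.005,0.8,0,0,0,1],[-0.016,0.005,0.92,0,0,0,1],[-0.016,0.005,0.92,0,0,0,1],[-0.016,0.005,0.92,0,0,0,-1],[-0.016,0.005,0.92,0,0,0,-1],[-0.016,0.005,0.92,0,0,0,-1],[-0.016,0.005,0.92,0,0,0,-1],[-0.016,0.005,0.92,0,0,0,-1]]]}}

```text
time: 20.88
position: [0.5179, 0.0737, 0.0836]
orientation: [[0.104, 0.995, 0.008], [0.995, -0.104, 0.003], [0.003, 0.008, -1.0]]
wrist_force: [-2.9, 0.4, 6.5]
width: 0.06
grasp_force: 30.0
```

```bash
python3 - <<'E'
from mould import *
s=st(); p=np.array(s["position"])
rows([(p+(0,0,.15),Rt(-6),-1),((.511,-.11,p[2]+.15),Rt(0),-1)])
E
```

```text
t 20.875 p [0.5179 0.0737 0.0836] yaw -5.96 F [-2.9  0.4  6.5] w 0.06 gf 30.006505855126306 j [-0.09  0.26  1.86  0.    1.01  0.01]
[0.003, 0.006, -0.75, 0.002, -0.001, 0.0, -1]
[-0.914, 0.067, -0.753, 0.002, -0.001, -0.033, -1]
```

>>> {"fn": "send_rows", "kwargs": {"moves": [[[0.003,0.006,-0.2,0,0,0,-1],[0.003,0.006,-0.5,0,0,0,-1],[0.003,0.006,-0.75,0,0,0,-1],[0.003,0.006,-0.75,0,0,0,-1]]]}}

```text
time: 21.38
position: [0.5204, 0.0735, 0.2373]
orientation: [[0.104, 0.994, 0.017], [0.995, -0.104, 0.002], [0.003, 0.016, -1.0]]
wrist_force: [0.5, -0.0, -2.8]
width: 0.0597
grasp_force: 30.0
```

```bash
python3 - <<'E'
from mould import *
s=st(); p=np.array(s["position"])
im,d,K,R,t=cam("side"); D=dict(im=im,d=d,K=K,R=R,t=t); save("s2",im[20:270,180:440].repeat(2,0).repeat(2,1))
print(look(D,"orange",(200,50,400,230)))
rows([((.511,-.11,p[2]),Rt(0),-1)])
E
```

```text
t 21.375 p [0.5204 0.0735 0.2373] yaw -5.96 F [ 0.5 -0.  -2.8] w 0.0597 gf 29.982106468523853 j [-0.09  0.06  1.74  0.    1.32  0.02]
(array([0.51907996, 0.07251038]), (47.992942810058594, 67.24761962890625), 86.89945220947266, np.float64(0.26694927211573516))
[-0.917, 0.057, -0.018, 0.004, -0.001, -0.033, -1]
```

View pics/s2.png

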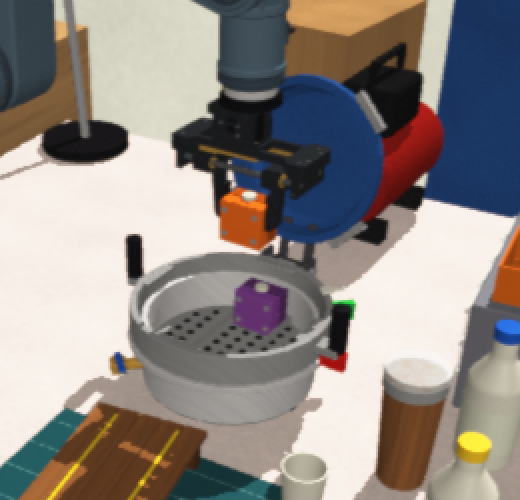

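>>> {"fn": "send_rows", "kwargs": {"moves": [[[-0.917,0.055,0,0.005,0,-0.033,-1],[-0.917,0.055,0,0.005,0,-0.033,-1],[-0.917,0.055,0,0.005,0,-0.033,-1],[-0.917,0.055,0,0.005,0,-0.033,-1]]]}}

```text
time: 21.92
position: [0.508, -0.1132, 0.2294]
orientation: [[0.006, 1.0, -0.012], [1.0, -0.006, 0.004], [0.004, -0.012, -1.0]]
wrist_force: [0.0, 1.8, -2.7]
width: 0.06
grasp_force: 30.0
```

```bash
python3 - <<'E'
from mould import *
s=st(); print(np.array(s["orientation"])[:,2])
rows([((.508,-.29,.2),Rt(6.2),-1),((.508,-.29,.1),Rt(6.2),-1)])
E
```

```text
t 21.925 p [ 0.508  -0.1132  0.2294] yaw -0.35 F [ 0.   1.8 -2.7] w 0.06 gf 29.981851908378303 j [-0.45  0.08  1.74 -0.    1.34 -0.44]
[-0.01236669  0.00411818 -0.99991505]
[-0.884, 0.007, 0.143, -0.004, -0.002, -0.036, -1]
[-0.886, 0.013, 0.643, -0.004, -0.002, -0.036, -1]
```

>>> {"fn": "send_rows", "kwargs": {"moves": [[[-0.884,0.007,0.14,-0.002,-0.001,-0.036,-1],[-0.884,0.007,0.14,-0.002,-0.001,-0.036,-1],[-0.884,0.007,0.14,-0.002,-0.001,-0.036,-1],[-0.884,0.007,0.14,-0.002,-0.001,-0.036,-1],[-0.884,0.01,0.4,-0.002,-0.001,-0.036,-1],[-0.884,0.012,0.64,-0.002,-0.001,-0.036,-1],[-0.884,0.012,0.64,-0.002,-0.001,-0.036,-1],[-0.884,0.012,0.64,-0.002,-0.001,-0.036,-1]]]}}

```text
time: 22.92
position: [0.5116, -0.2856, 0.1045]
orientation: [[-0.114, 0.994, -0.001], [0.994, 0.114, 0.0], [0.0, -0.001, -1.0]]
wrist_force: [0.4, -0.0, -1.8]
width: 0.0601
grasp_force: 30.0
```

```bash
python3 - <<'E'
from mould import *
s=st(); print(np.array(s["orientation"])[:,2])
im,d,K,R,t=cam("side"); D=dict(im=im,d=d,K=K,R=R,t=t); print("side",look(D,"orange",(150,150,300,330)))
rows([((.508,-.29,.067),Rt(6.2),-1)])
E
```

```text
t 22.925 p [ 0.5116 -0.2856  0.1045] yaw 6.53 F [ 0.4 -0.  -1.8] w 0.0601 gf 29.98211831669323 j [-0.71  0.36  1.68 -0.    1.11 -0.82]
[-1.40561478e-03  1.75278743e-04 -9.99998997e-01]
side (array([ 0.52102704, -0.29770081]), (72.2679443359375, 35.50004577636719), 42.101165771484375, np.float64(0.09184243695487278))
[-0.015, -0.023, 0.192, 0.0, 0.0, 0.002, -1]
```

>>> {"fn": "send_rows", "kwargs": {"moves": [[[-0.015,-0.02,0.06,0,0,0.002,-1],[-0.015,-0.02,0.12,0,0,0.002,-1],[-0.015,-0.02,0.16,0,0,0.002,-1],[-0.015,-0.02,0.18,0,0,0.002,-1],[-0.015,-0.02,0.18,0,0,0.002,-1],[-0.015,-0.02,0.18,0,0,0.002,-1]]]}}

```text
time: 23.72
position: [0.5073, -0.2898, 0.0676]
orientation: [[-0.106, 0.994, -0.002], [0.994, 0.106, 0.0], [0.0, -0.002, -1.0]]
wrist_force: [0.2, 0.2, -2.7]
width: 0.0593
grasp_force: 30.0
```

```bash
python3 - <<'E'
from mould import *
s=st(); print(np.array(s["orientation"])[:,2])
rows([((.508,-.29,.066),Rt(6.2),-1)])
E
```

```text
t 23.725 p [ 0.5073 -0.2898  0.0676] yaw 6.11 F [ 0.2  0.2 -2.7] w 0.0593 gf 29.982132852310315 j [-0.72  0.41  1.7  -0.    1.04 -0.83]
[-1.77689291e-03  2.09562348e-04 -9.99998399e-01]
[-0.001, 0.003, 0.008, -0.001, -0.0, -0.001, -1]
```

>>> {"fn": "send_rows", "kwargs": {"moves": [[[0,0,0.006,0,0,0,-1],[0,0,0.011,0,0,0,-1],[0,0,0.011,0,0,0,-1],[0,0,0.011,0,0,0,1],[0,0,0.011,0,0,0,1],[0,0,0.011,0,0,0,1],[0,0,0.011,0,0,0,1],[0,0,0.011,0,0,0,1],[0,0,-0.3,0,0,0,1],[0,0,-0.6,0,0,0,1],[0,0,-0.9,0,0,0,1],[0,0,-0.9,0,0,0,1]]]}}

```text
time: 25.22
position: [0.51, -0.2918, 0.2539]
orientation: [[-0.106, 0.994, 0.007], [0.994, 0.107, -0.007], [-0.008, 0.006, -1.0]]
wrist_force: [-0.0, -0.1, -0.5]
width: 0.0884
grasp_force: 0.0
```

```bash
python3 - <<'E'
from mould import *
s=st()
im,d,K,R,t=cam("wrist"); D=dict(im=im,d=d,K=K,R=R,t=t); print(look(D,"orange",(180,120,390,280))); save("w7",im)
im,d,K,R,t=cam("top"); D=dict(im=im,d=d,K=K,R=R,t=t)
print("top purple",look(D,"purple",(160,170,240,240)))
yaw=174.4
rows([((.515,-.09,.30),Rt(100),1),((.523,.122,.30),Rt(174.4),1)])
E
```

```text
t 25.225 p [ 0.51   -0.2918  0.2539] yaw 6.11 F [-0.  -0.1 -0.5] w 0.0884 gf 0.0 j [-0.72  0.19  1.57 -0.    1.38 -0.83]
(array([ 0.50696161, -0.28677838]), (60.03426742553711, 44.581912994384766), 5.976125717163086, np.float64(0.09653568996590611))
top purple (array([0.52351044, 0.12172005]), (44.76219940185547, 59.47488021850586), 84.84117126464844, np.float64(0.11471405060422238))
[0.989, 0.143, -0.262, -0.0, -0.0, -0.522, 1]
[2.039, 0.295, -0.262, -0.0, -0.001, -0.935, 1]
```

View pics/w7.png

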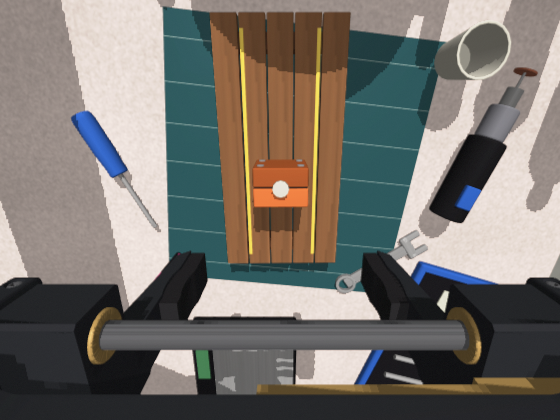

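Orange at (281,185) stands upright and square between the two yellow lines. Next is purple, with the wrist turned half round so the camera faces away from the lid.

>>> {"fn": "send_rows", "kwargs": {"moves": [[[0.99,0.143,-0.26,0,0,-0.52,1],[0.99,0.143,-0.26,0,0,-0.52,1],[0.99,0.143,-0.26,0,0,-0.52,1],[0.99,0.143,-0.26,0,0,-0.52,1],[0.99,0.143,-0.26,0,0,-0.52,1],[0.99,0.143,-0.26,0,0,-0.52,1],[0.99,0.143,-0.26,0,0,-0.52,1],[0.99,0.143,-0.26,0,0,-0.52,1],[0.99,0.143,-0.26,0,0,-0.52,1],[0.99,0.143,-0.26,0,0,-0.52,1]]]}}

```text
time: 26.58
position: [0.5141, -0.0895, 0.297]
orientation: [[-0.986, -0.167, -0.006], [-0.167, 0.986, 0.002], [0.006, 0.003, -1.0]]
wrist_force: [0.2, -0.2, -0.2]
width: 0.088
grasp_force: 0.0
```

```bash
python3 - <<'E'
from mould import *
s=st()
rows([((.522,.07,.30),Rt(174.6),1)])
E
```

```text
t 26.575 p [ 0.5141 -0.0895  0.297 ] yaw 99.63 F [ 0.2 -0.2 -0.2] w 0.088 gf 0.0 j [-0.4   0.02  1.66 -0.    1.46 -2.14]
[-0.172, 0.78, -0.013, 0.002, -0.001, -0.417, 1]
```

>>> {"fn": "send_rows", "kwargs": {"moves": [[[-0.17,0.78,-0.01,0,0,-0.417,1],[-0.17,0.78,-0.01,0,0,-0.417,1],[-0.17,0.78,-0.01,0,0,-0.417,1],[-0.17,0.78,-0.01,0,0,-0.417,1],[-0.17,0.78,-0.01,0,0,-0.417,1],[-0.17,0.78,-0.01,0,0,-0.417,1],[-0.17,0.78,-0.01,0,0,-0.417,1],[-0.17,0.78,-0.01,0,0,-0.417,1],[-0.17,0.78,-0.01,0,0,-0.417,1]]]}}

```text
time: 27.7
position: [0.5224, 0.0759, 0.3007]
orientation: [[-0.102, -0.995, -0.004], [-0.995, 0.102, -0.005], [0.006, 0.003, -1.0]]
wrist_force: [-0.2, -0.2, -0.1]
width: 0.0881
grasp_force: 0.0
```

```bash
python3 - <<'E'
from mould import *
s=st()
im,d,K,R,t=cam("wrist"); D=dict(im=im,d=d,K=K,R=R,t=t); print(look(D,"purple",(0,0,560,400)))
rows([((.523,.121,.14),Rt(174.4),1),((.523,.121,.079),Rt(174.4),1)])
E
```

```text
t 27.7 p [0.5224 0.0759 0.3007] yaw 174.16 F [-0.2 -0.2 -0.1] w 0.0881 gf 0.0 j [-0.08  0.03  1.65 -0.01  1.47 -3.12]
(array([0.52304596, 0.12176927]), (45.233985900878906, 59.595481872558594), 85.08590698242188, np.float64(0.11460415919118835))
[-0.23, 0.018, 0.803, 0.001, -0.002, -0.001, 1]
[-0.232, 0.017, 1.108, 0.001, -0.002, -0.001, 1]
```

>>> {"fn": "send_rows", "kwargs": {"moves": [[[-0.1,0.018,0,0,-0.001,0.008,1],[-0.228,0.018,0,0,-0.001,0.008,1],[-0.228,0.018,0.3,0,-0.001,0.008,1],[-0.228,0.018,0.6,0,-0.001,0.008,1],[-0.228,0.018,0.8,0,-0.001,0.008,1],[-0.228,0.018,0.8,0,-0.001,0.008,1],[-0.228,0.018,0.8,0,-0.001,0.008,1]]]}}

```text
time: 28.62
position: [0.5245, 0.1207, 0.1429]
orientation: [[-0.126, -0.992, -0.0], [-0.992, 0.126, -0.002], [0.002, -0.0, -1.0]]
wrist_force: [-0.5, -0.4, 0.5]
width: 0.0881
grasp_force: 0.0
```

```bash
python3 - <<'E'
from mould import *
s=st()
rows([((.523,.121,.079),Rt(172.6),1)])
E
```

```text
t 28.625 p [0.5245 0.1207 0.1429] yaw 172.77 F [-0.5 -0.4  0.5] w 0.0881 gf 0.0 j [ 0.01  0.21  1.78 -0.    1.15 -3.01]
[-0.002, 0.008, 0.32, -0.0, -0.001, 0.001, 1]
```

>>> {"fn": "send_rows", "kwargs": {"moves": [[[0,0.006,0.12,0,0,0,1],[0,0.006,0.22,0,0,0,1],[0,0.006,0.3,0,0,0,1],[0,0.006,0.3,0,0,0,1],[0,0.006,0.3,0,0,0,-1],[0,0.006,0.3,0,0,0,-1],[0,0.006,0.3,0,0,0,-1],[0,0.006,0.3,0,0,0,-1],[0,0.006,0.3,0,0,0,-1]]]}}

```text
time: 29.75
position: [0.5224, 0.1208, 0.0818]
orientation: [[-0.125, -0.992, -0.001], [-0.992, 0.125, -0.003], [0.003, 0.001, -1.0]]
wrist_force: [-1.1, 0.3, 6.6]
width: 0.06
grasp_force: 29.8
```

```bash
python3 - <<'E'
from mould import *
s=st(); p=np.array(s["position"])
rows([(p+(0,0,.15),Rt(172.7),-1)])
E
```

```text
t 29.75 p [0.5224 0.1208 0.0818] yaw 172.8 F [-1.1  0.3  6.6] w 0.06 gf 29.77827229049126 j [ 0.01  0.3   1.82 -0.    1.03 -3.01]
[0.002, 0.001, -0.75, 0.0, -0.001, 0.001, -1]
```

>>> {"fn": "send_rows", "kwargs": {"moves": [[[0,0,-0.2,0,0,0,-1],[0,0,-0.5,0,0,0,-1],[0,0,-0.8,0,0,0,-1],[0,0,-0.9,0,0,0,-1],[0,0,-0.9,0,0,0,-1]]]}}

```text
time: 30.38
position: [0.523, 0.1213, 0.2624]
orientation: [[-0.125, -0.992, 0.001], [-0.992, 0.125, -0.002], [0.002, -0.001, -1.0]]
wrist_force: [-0.0, -0.2, -2.5]
width: 0.0603
grasp_force: 29.8
```

```bash
python3 - <<'E'
from mould import *
s=st(); p=np.array(s["position"])
rows([((.515,-.06,.265),Rt(90),-1)])
E
```

```text
t 30.375 p [0.523  0.1213 0.2624] yaw 172.8 F [-0.  -0.2 -2.5] w 0.0603 gf 29.779425687393086 j [ 0.01  0.08  1.68 -0.    1.39 -3.01]
[0.904, -0.074, -0.011, -0.001, -0.0, 0.46, -1]
```

>>> {"fn": "send_rows", "kwargs": {"moves": [[[0,0,0,0,0,0.1,-1],[0.3,-0.02,0,0,0,0.2,-1],[0.6,-0.05,0,0,0,0.3,-1],[0.904,-0.074,0,0,0,0.46,-1],[0.904,-0.074,0,0,0,0.46,-1],[0.904,-0.074,0,0,0,0.46,-1],[0.904,-0.074,0,0,0,0.46,-1],[0.904,-0.074,0,0,0,0.46,-1],[0.904,-0.074,0,0,0,0.46,-1],[0.904,-0.074,0,0,0,0.46,-1]]]}}

```text
time: 31.62
position: [0.5137, -0.0598, 0.2602]
orientation: [[-1.0, -0.002, -0.005], [-0.002, 1.0, -0.002], [0.005, -0.002, -1.0]]
wrist_force: [0.0, -0.5, -2.5]
width: 0.0603
grasp_force: 29.8
```

```bash
python3 - <<'E'
from mould import *
s=st(); p=np.array(s["position"])
im,d,K,R,t=cam("top"); D=dict(im=im,d=d,K=K,R=R,t=t); print(look(D,"orange",(270,180,410,270)))
rows([((.5025,-.236,.2),Rt(6.2),-1)])
E
```

```text
t 31.625 p [ 0.5137 -0.0598  0.2602] yaw 90.14 F [ 0.  -0.5 -2.5] w 0.0603 gf 29.77946364741456 j [-0.34  0.04  1.72 -0.    1.39 -1.92]
(array([ 0.44502835, -0.26804926]), (26.711532592773438, 296.9772644042969), 6.317061424255371, np.float64(0.04108102131720359))
[0.058, -0.88, 0.305, -0.001, -0.001, 0.466, -1]
```

>>> {"fn": "send_rows", "kwargs": {"moves": [[[0.03,-0.44,0.1,0,0,0.466,-1],[0.058,-0.88,0.3,0,0,0.466,-1],[0.058,-0.88,0.3,0,0,0.466,-1],[0.058,-0.88,0.3,0,0,0.466,-1],[0.058,-0.88,0.3,0,0,0.466,-1],[0.058,-0.88,0.3,0,0,0.466,-1],[0.058,-0.88,0.3,0,0,0.466,-1],[0.058,-0.88,0.3,0,0,0.466,-1],[0.058,-0.88,0.3,0,0,0.466,-1],[0.058,-0.88,0.3,0,0,0.466,-1],[0.058,-0.88,0.3,0,0,0.466,-1]]]}}

```text
time: 33.05
position: [0.5026, -0.2361, 0.2021]
orientation: [[-0.108, 0.994, -0.002], [0.994, 0.108, -0.002], [-0.002, -0.003, -1.0]]
wrist_force: [-0.2, 0.5, -2.2]
width: 0.0598
grasp_force: 29.8
```

```bash
python3 - <<'E'
from mould import *
s=st(); p=np.array(s["position"])
im,d,K,R,t=cam("side"); P=cloud(d,K,R,t); h=cv2.cvtColor(im,cv2.COLOR_RGB2HSV); m=(mask(im,"orange")>0)&(P[...,2]>.07)&(P[...,0]>.44)&(P[...,1]<-.2)&(P[...,2]<.11)
q=P[m]; q=q[q[:,2]>np.percentile(q[:,2],95)-.006]; print("side orange",cv2.minAreaRect((q[:,:2]*1000).astype(np.float32)),np.median(q[:,2]),len(q))
rows([((.502,-.236,.10),Rt(6.2),-1),((.502,-.236,.065),Rt(6.2),-1)])
E
```

```text
t 33.05 p [ 0.5026 -0.2361  0.2021] yaw 6.23 F [-0.2  0.5 -2.2] w 0.0598 gf 29.779543101553827 j [-0.65  0.17  1.69 -0.    1.28 -0.76]
side orange ((504.8938293457031, -290.1517639160156), (62.51408767700195, 47.56396484375), 3.7190325260162354) 0.09588253499739029 341
[0.002, -0.002, 0.511, -0.001, 0.001, 0.0, -1]
[0.002, -0.001, 0.686, -0.001, 0.001, 0.0, -1]
```

>>> {"fn": "send_rows", "kwargs": {"moves": [[[0.002,-0.002,0.2,0,0,0,-1],[0.002,-0.002,0.4,0,0,0,-1],[0.002,-0.002,0.55,0,0,0,-1],[0.002,-0.002,0.63,0,0,0,-1],[0.002,-0.002,0.67,0,0,0,-1],[0.002,-0.002,0.68,0,0,0,-1],[0.002,-0.002,0.68,0,0,0,-1],[0.002,-0.002,0.68,0,0,0,-1]]]}}

```text
time: 34.1
position: [0.5024, -0.2365, 0.0671]
orientation: [[-0.107, 0.994, -0.001], [0.994, 0.107, -0.004], [-0.003, -0.001, -1.0]]
wrist_force: [0.0, 0.1, -2.0]
width: 0.0599
grasp_force: 29.8
```

```bash
python3 -c "
from h import *
st()"
```

```text
t 34.1 p [ 0.5024 -0.2365  0.0671] yaw 6.12 F [ 0.   0.1 -2. ] w 0.0599 gf 29.779463133886566 j [-0.65  0.35  1.78 -0.    1.01 -0.76]
```

Lower the last 3 mm until the force changes, then release and rise.

>>> {"fn": "send_rows", "kwargs": {"moves": [[[0,0,0.008,0,0,0,-1],[0,0,0.015,0,0,0,-1],[0,0,0.018,0,0,0,-1],[0,0,0.018,0,0,0,-1]]]}}

```text
time: 34.6
position: [0.5021, -0.2365, 0.0638]
orientation: [[-0.107, 0.994, -0.002], [0.994, 0.107, -0.003], [-0.003, -0.002, -1.0]]
wrist_force: [-4.2, 1.4, 7.9]
width: 0.0604
grasp_force: 29.8
```

>>> {"fn": "send_rows", "kwargs": {"moves": [[[0,0,0,0,0,0,1],[0,0,0,0,0,0,1],[0,0,0,0,0,0,1],[0,0,0,0,0,0,1],[0,0,0,0,0,0,1],[0,0,-0.3,0,0,0,1],[0,0,-0.6,0,0,0,1],[0,0,-0.95,0,0,0,1],[0,0,-0.95,0,0,0,1],[0,0,-0.95,0,0,0,1]]]}}

```text
time: 35.85
position: [0.5023, -0.2357, 0.2527]
orientation: [[-0.107, 0.994, -0.002], [0.994, 0.107, -0.003], [-0.003, -0.002, -1.0]]
wrist_force: [-0.6, -0.2, -0.7]
width: 0.0885
grasp_force: 0.0
```

```bash
python3 - <<'E'
from mould import *
s=st()
im,d,K,R,t=cam("wrist"); D=dict(im=im,d=d,K=K,R=R,t=t); P=cloud(d,K,R,t); save("w8",im)
for c in HS:
    m=(mask(im,c)>0)&(abs(P[...,2]-.096)<.008); m[280:]=0; q=P[m]; print(c,cv2.minAreaRect((q[:,:2]*1000).astype(np.float32)),np.median(q[:,2]))
rows([((.52,-.06,.46),Rt(-6),-1)])
E
```

```text
t 35.85 p [ 0.5023 -0.2357  0.2527] yaw 6.11 F [-0.6 -0.2 -0.7] w 0.0885 gf 0.0 j [-0.65  0.12  1.64 -0.    1.37 -0.76]
orange ((507.00006103515625, -286.6210632324219), (59.94033432006836, 43.378475189208984), 6.193309783935547) 0.09656191583445085
purple ((502.71038818359375, -238.40438842773438), (59.23065185546875, 43.92080307006836), 7.94959831237793) 0.09657687047717692
[0.861, 0.18, -1.046, -0.001, 0.0, 0.067, -1]
```

View pics/w8.png

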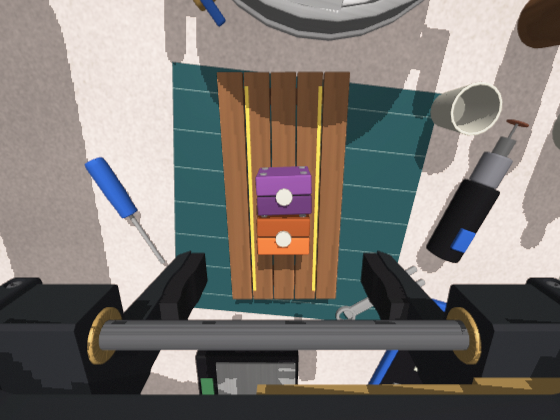

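Both moulds stand square between the lines, with purple at (284,190), orange at (283,237), and centres 48 mm apart. Next I'll go over the lid to its back side with closed fingers and push it shut.

>>> {"fn": "send_rows", "kwargs": {"moves": [[[0,0,-0.5,0,0,0,-1],[0.3,0.06,-0.99,0,0,0.067,-1],[0.86,0.18,-0.99,0,0,0.067,-1],[0.86,0.18,-0.99,0,0,0.067,-1],[0.86,0.18,-0.99,0,0,0.067,-1],[0.86,0.18,-0.99,0,0,0.067,-1],[0.86,0.18,-0.99,0,0,0.067,-1]]]}}

```text
time: 36.78
position: [0.5199, -0.0606, 0.4476]
orientation: [[0.103, 0.995, -0.006], [0.995, -0.103, -0.002], [-0.002, -0.006, -1.0]]
wrist_force: [-0.6, 0.6, 0.2]
width: 0.0203
grasp_force: 0.0
```

>>> {"fn": "send_rows", "kwargs": {"moves": [[[0.98,0,-0.05,0,0,0,-1],[0.98,0,-0.05,0,0,0,-1],[0.98,0,-0.05,0,0,0,-1],[0.98,0,-0.05,0,0,0,-1]]]}}

```text
time: 37.28
position: [0.5404, 0.1366, 0.4573]
orientation: [[0.101, 0.995, -0.006], [0.995, -0.101, -0.002], [-0.003, -0.006, -1.0]]
wrist_force: [0.4, -1.0, -0.2]
width: 0.0006
grasp_force: 0.0
```

>>> {"fn": "send_rows", "kwargs": {"moves": [[[0.98,0,0,0,0,0,-1],[0.98,0,0,0,0,0,-1],[0.98,0,0,0,0,0,-1],[0.98,0,0,0,0,0,-1]]]}}

```text
time: 37.78
position: [0.5613, 0.3308, 0.4557]
orientation: [[0.102, 0.995, -0.007], [0.995, -0.102, -0.004], [-0.005, -0.006, -1.0]]
wrist_force: [0.4, -0.2, -0.7]
width: 0.0004
grasp_force: 0.0
```

```bash
python3 - <<'E'
from lid import *
s=st(); c=np.array([.5115,.048]); e=np.array([np.cos(np.radians(84.9)),np.sin(np.radians(84.9))])
f=lambda x,z:((*(c+x*e),z),Rt(-5.1),-1)
rows([f(.31,.46),f(.31,.345),f(.25,.345),f(.20,.345),f(.15,.345),f(.115,.345)])
E
```

```text
t 37.775 p [0.5613 0.3308 0.4557] yaw -5.85 F [ 0.4 -0.2 -0.7] w 0.0004 gf 0.0 j [ 0.35  0.28  1.06 -0.    1.81  0.45]
[0.118, -0.124, -0.021, -0.002, 0.001, -0.004, -1]
[0.121, -0.12, 0.554, -0.002, 0.001, -0.004, -1]
[-0.179, -0.116, 0.555, -0.002, 0.001, -0.004, -1]
[-0.429, -0.113, 0.556, -0.002, 0.001, -0.004, -1]
[-0.679, -0.11, 0.557, -0.002, 0.001, -0.004, -1]
[-0.854, -0.108, 0.558, -0.002, 0.001, -0.004, -1]
```

>>> {"fn": "send_rows", "kwargs": {"moves": [[[0.12,-0.12,0,0,0,-0.004,-1],[0.12,-0.12,0.3,0,0,-0.004,-1],[0.12,-0.12,0.55,0,0,-0.004,-1],[0,-0.118,0.555,0,0,-0.004,-1],[-0.1,-0.117,0.555,0,0,-0.004,-1],[-0.179,-0.116,0.555,0,0,-0.004,-1],[-0.24,-0.115,0.555,0,0,-0.004,-1],[-0.3,-0.115,0.555,0,0,-0.004,-1],[-0.36,-0.114,0.555,0,0,-0.004,-1],[-0.42,-0.113,0.555,0,0,-0.004,-1],[-0.48,-0.113,0.555,0,0,-0.004,-1],[-0.54,-0.112,0.555,0,0,-0.004,-1],[-0.6,-0.111,0.555,0,0,-0.004,-1],[-0.66,-0.11,0.555,0,0,-0.004,-1],[-0.72,-0.11,0.555,0,0,-0.004,-1],[-0.72,-0.11,0.555,0,0,-0.004,-1]]]}}

```text
time: 39.78
position: [0.5238, 0.1873, 0.3484]
orientation: [[0.092, 0.996, -0.002], [0.996, -0.092, -0.003], [-0.003, -0.002, -1.0]]
wrist_force: [0.6, -0.9, 1.0]
width: 0.0002
grasp_force: 0.5
```

```bash
python3 - <<'E'
from lid import *
s=st()
im,d,K,R,t=cam("side"); save("s3",im[20:270,180:440].repeat(2,0).repeat(2,1))
E
```

```text
t 39.775 p [0.5238 0.1873 0.3484] yaw -5.3 F [ 0.6 -0.9  1. ] w 0.0002 gf 0.511285220454738 j [ 0.13  0.07  1.51 -0.    1.56  0.22]
```

View pics/s3.png

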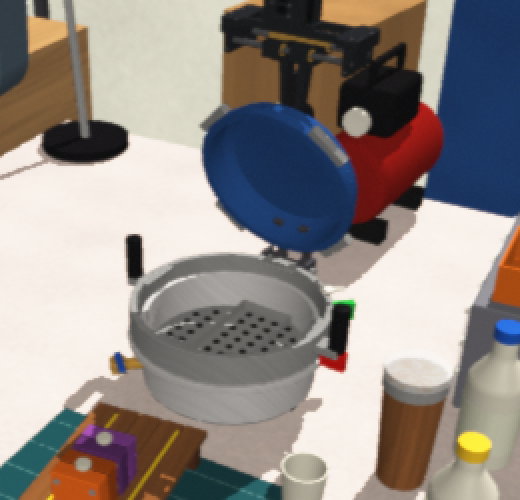

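The lid has passed upright and is sinking by itself. I'll rise and move to the far grip.

>>> {"fn": "send_rows", "kwargs": {"moves": [[[0,0,-0.3,0,0,0,-1],[0,0,-0.55,0,0,0,-1],[0,0,-0.55,0,0,0,-1],[0,0,-0.55,0,0,0,-1],[0,0,-0.55,0,0,0,-1],[0,0,-0.55,0,0,0,-1],[0,0,-0.55,0,0,0,-1],[0,0,-0.55,0,0,0,-1],[0,0,-0.55,0,0,0,-1],[0,0,-0.55,0,0,0,-1]]]}}

```text
time: 41.08
position: [0.524, 0.1887, 0.4585]
orientation: [[0.091, 0.996, -0.002], [0.996, -0.091, -0.002], [-0.003, -0.002, -1.0]]
wrist_force: [-0.2, 0.2, -0.1]
width: 0.0005
grasp_force: 0.0
```

```bash
python3 - <<'E'
from lid import *
s=st()
rows([((.669,.0355,.37),Rt(85),1),((.669,.0355,.30),Rt(85),1)])
E
```

```text
t 41.075 p [0.524  0.1887 0.4585] yaw -5.23 F [-0.2  0.2 -0.1] w 0.0005 gf 0.0 j [ 0.13  0.05  1.31 -0.    1.77  0.22]
[-0.695, 0.792, 0.443, -0.001, 0.0, -0.501, 1]
[-0.694, 0.793, 0.793, -0.001, 0.0, -0.501, 1]
```

>>> {"fn": "send_rows", "kwargs": {"moves": [[[-0.694,0.792,0,0,0,-0.5,1],[-0.694,0.792,0,0,0,-0.5,1],[-0.694,0.792,0,0,0,-0.5,1],[-0.694,0.792,0,0,0,-0.5,1],[-0.694,0.792,0.4,0,0,-0.5,1],[-0.694,0.792,0.79,0,0,-0.5,1],[-0.694,0.792,0.79,0,0,-0.5,1],[-0.694,0.792,0.79,0,0,-0.5,1],[-0.694,0.792,0.79,0,0,-0.5,1],[-0.694,0.792,0.79,0,0,-0.5,1],[-0.694,0.792,0.79,0,0,-0.5,1],[-0.694,0.792,0.79,0,0,-0.5,1],[-0.694,0.792,0.79,0,0,-0.5,1]]]}}

```text
time: 42.7
position: [0.6688, 0.0356, 0.3006]
orientation: [[-0.996, 0.091, -0.002], [0.091, 0.996, -0.003], [0.002, -0.003, -1.0]]
wrist_force: [-0.0, -0.2, 0.3]
width: 0.0884
grasp_force: 0.0
```

```bash
python3 - <<'E'
from lid import *
s=st()
im,d,K,R,t=cam("side"); save("s4",im[20:270,180:440].repeat(2,0).repeat(2,1)); P=cloud(d,K,R,t)
S=np.load("side0.npz"); b=np.s_[140:190,255:335]; dd=(d-S["d"])[b]; print("side depth change vs closed, median/max on lid",np.median(abs(dd)),np.percentile(abs(dd),95))
m=cv2.inRange(cv2.cvtColor(im,cv2.COLOR_RGB2HSV),(0,0,0),(180,255,45)); n,l,q,cc=cv2.connectedComponentsWithStats(m[:200,:330][130:,255:])
print([(cc[i]+[255,130],q[i,4]) for i in range(1,n) if q[i,4]>60])
g=(.669,.0355); rows([((*g,.2),Rt(85),1),((*g,.142),Rt(85),1)])
E
```

```text
t 42.7 p [0.6688 0.0356 0.3006] yaw 84.75 F [-0.  -0.2  0.3] w 0.0884 gf 0.0 j [-0.12  0.35  1.27 -0.    1.52 -1.6 ]
side depth change vs closed, median/max on lid 0.0026798844 0.01985818
[(array([283.63120567, 158.4751773 ]), np.int32(141))]
[-0.002, 0.001, 0.503, -0.001, -0.001, -0.001, 1]
[-0.003, 0.002, 0.793, -0.001, -0.001, -0.001, 1]
```

The knob is at (283.6,158.5), exactly the closed position seen at the start. The ring can be gripped now.

>>> {"fn": "send_rows", "kwargs": {"moves": [[[-0.002,0.002,0.3,0,0,0,1],[-0.002,0.002,0.6,0,0,0,1],[-0.002,0.002,0.785,0,0,0,1],[-0.002,0.002,0.785,0,0,0,1],[-0.002,0.002,0.785,0,0,0,-1],[-0.002,0.002,0.785,0,0,0,-1],[-0.002,0.002,0.785,0,0,0,-1],[-0.002,0.002,0.785,0,0,0,-1],[-0.002,0.002,0.785,0,0,0,-1],[-0.002,0.002,0.785,0,0,0,-1],[-0.002,0.002,0.785,0,0,0,-1],[-0.002,0.002,0.785,0,0,0,-1]]]}}

```text
time: 44.25
position: [0.6688, 0.0357, 0.1434]
orientation: [[-0.996, 0.091, -0.002], [0.091, 0.996, -0.002], [0.002, -0.002, -1.0]]
wrist_force: [-0.7, 0.5, -0.4]
width: 0.0231
grasp_force: 30.0
```

```bash
python3 - <<'E'
from h import *
s=st(); p=np.array(s["position"]); c=np.array([.5115,.048]); v=p[:2]-c; print(np.hypot(*v),np.degrees(np.arctan2(v[1],v[0])))
a0=np.arctan2(v[1],v[0]); w=[]
for k in range(1,16):
    a=a0-np.radians(3*k); w.append(((*(c+.158*np.array([np.cos(a),np.sin(a)])),p[2]),Rt(84.8-3*k),-1))
rows(w)
E
```

```text
t 44.25 p [0.6688 0.0357 0.1434] yaw 84.78 F [-0.7  0.5 -0.4] w 0.0231 gf 30.00049576163292 j [-0.12  0.48  1.42 -0.    1.24 -1.6 ]
0.1578071971428468 -4.456471127807004
[-0.0, -0.041, 0.0, -0.001, -0.001, 0.017, -1]
[0.002, -0.083, 0.0, -0.001, -0.001, 0.033, -1]
[0.007, -0.124, 0.0, -0.001, -0.001, 0.05, -1]
[0.014, -0.164, 0.0, -0.001, -0.001, 0.067, -1]
[0.023, -0.205, 0.001, -0.001, -0.001, 0.083, -1]
[0.034, -0.245, 0.001, -0.001, -0.001, 0.1, -1]
[0.048, -0.284, 0.001, -0.001, -0.001, 0.117, -1]
[0.063, -0.322, 0.001, -0.001, -0.001, 0.133, -1]
[0.08, -0.36, 0.001, -0.001, -0.0, 0.15, -1]
[0.1, -0.396, 0.001, -0.001, -0.0, 0.167, -1]
[0.121, -0.432, 0.001, -0.001, -0.0, 0.183, -1]
[0.144, -0.466, 0.001, -0.001, -0.0, 0.2, -1]
[0.168, -0.499, 0.002, -0.001, -0.0, 0.217, -1]
[0.195, -0.531, 0.002, -0.001, -0.0, 0.233, -1]
[0.223, -0.562, 0.002, -0.001, -0.0, 0.25, -1]
```

>>> {"fn": "send_rows", "kwargs": {"moves": [[[0,-0.041,0,0,0,0.017,-1],[0.002,-0.083,0,0,0,0.033,-1],[0.007,-0.124,0,0,0,0.05,-1],[0.014,-0.164,0,0,0,0.067,-1],[0.023,-0.205,0,0,0,0.083,-1],[0.034,-0.245,0,0,0,0.1,-1],[0.048,-0.284,0,0,0,0.117,-1],[0.063,-0.322,0,0,0,0.133,-1],[0.08,-0.36,0,0,0,0.15,-1],[0.1,-0.396,0,0,0,0.167,-1],[0.121,-0.432,0,0,0,0.183,-1],[0.144,-0.466,0,0,0,0.2,-1],[0.168,-0.499,0,0,0,0.217,-1],[0.195,-0.531,0,0,0,0.233,-1],[0.223,-0.562,0,0,0,0.25,-1],[0.223,-0.562,0,0,0,0.25,-1],[0.223,-0.562,0,0,0,0.25,-1]]]}}

```text
time: 46.38
position: [0.6119, -0.0705, 0.1433]
orientation: [[-0.64, 0.768, -0.008], [0.768, 0.64, 0.001], [0.005, -0.005, -1.0]]
wrist_force: [-8.6, 5.5, 4.4]
width: 0.0232
grasp_force: 30.0
```

```bash
python3 - <<'E'
from h import *
s=st(); p=np.array(s["position"]); c=np.array([.5115,.048]); v=p[:2]-c; a=np.degrees(np.arctan2(v[1],v[0])); print(np.hypot(*v),a,"ring",np.radians(-4.17-a))
im,d,K,R,t=cam("top"); save("t2",cv2.resize(im[130:230,150:270],(720,600),interpolation=cv2.INTER_CUBIC))
E
```

```text
t 46.375 p [ 0.6119 -0.0705  0.1433] yaw 39.81 F [-8.6  5.5  4.4] w 0.0232 gf 30.017461935058236 j [-0.31  0.37  1.57 -0.    1.21 -1.  ]
0.1553122731587577 -49.704870777750614 ring 0.7947334195418994
```

View pics/t2.png

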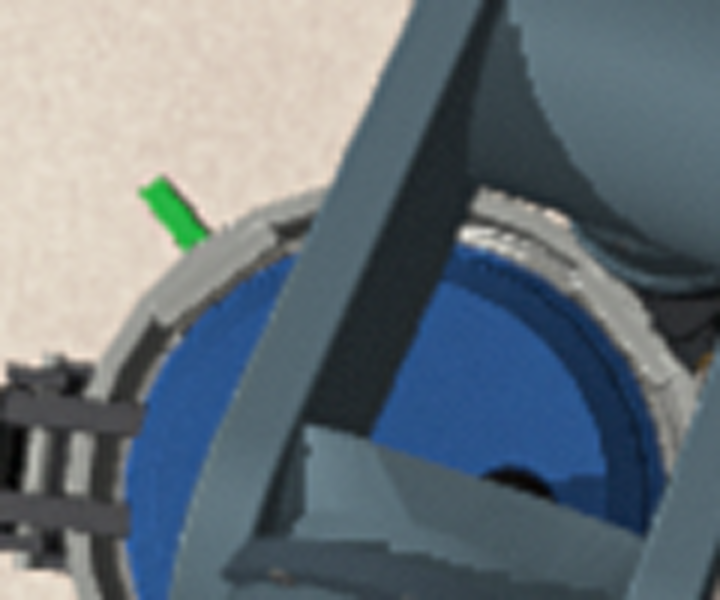

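>>> {"fn": "send_rows", "kwargs": {"moves": [[[0,0,0,0,0,0,0.6],[0,0,0,0,0,0,0.6],[0,0,0,0,0,0,0.6],[0,0,0,0,0,0,0.6],[0,0,0,0,0,0,0.6],[0,0,-0.3,0,0,0,0.6],[0,0,-0.6,0,0,0,0.6],[0,0,-0.95,0,0,0,0.6],[0,0,-0.95,0,0,0,0.6],[0,0,-0.95,0,0,0,0.6],[0,0,-0.95,0,0,0,0.6]]]}}

```text
time: 47.8
position: [0.6137, -0.0716, 0.3313]
orientation: [[-0.64, 0.769, -0.006], [0.769, 0.64, -0.001], [0.003, -0.006, -1.0]]
wrist_force: [0.2, 0.3, -0.5]
width: 0.0704
grasp_force: 0.0
```

```bash
python3 - <<'E'
from mould import *
st()
im,d,K,R,t=cam("wrist"); save("w9",im); P=cloud(d,K,R,t)
c=np.array([.5115,.048]); h=cv2.cvtColor(im,cv2.COLOR_RGB2HSV)
def ang(m,nm):
    m=m&(np.hypot(*(P[...,:2]-c).transpose(2,0,1))>.128)&(np.hypot(*(P[...,:2]-c).transpose(2,0,1))<.17)&(P[...,2]>.1); m[280:]=0
    n,l,q,cc=cv2.connectedComponentsWithStats(m.astype(np.uint8))
    for i in range(1,n):
        if q[i,4]>30: v=np.median(P[l==i],0); print(nm,q[i,4],v,np.degrees(np.arctan2(*(v[:2]-c)[::-1])))
ang(cv2.inRange(h,(0,150,80),(8,255,255))>0,"red"); ang(cv2.inRange(h,(50,150,60),(75,255,255))>0,"green"); ang(cv2.inRange(h,(0,0,190),(180,40,255))>0,"white"); ang(cv2.inRange(h,(0,0,0),(180,255,45))>0,"black")
im,d,K,R,t=cam("top"); D=dict(im=im,d=d,K=K,R=R,t=t); P=cloud(d,K,R,t)
for c_ in HS:
    m=(mask(im,c_)>0)&(abs(P[...,2]-.096)<.008)&(P[...,1]<-.15)&(P[...,0]<.6); q=P[m]; print(c_,cv2.minAreaRect((q[:,:2]*1000).astype(np.float32)))
E
```

```text
t 47.8 p [ 0.6137 -0.0716  0.3313] yaw 39.77 F [ 0.2  0.3 -0.5] w 0.0704 gf 0.0 j [-0.31  0.22  1.37 -0.    1.55 -1.  ]
red 165 [0.67006275 0.03312944 0.11257782] -5.3577255989405845
green 311 [0.63218681 0.14852445 0.11251783] 39.79215047528784
white 183 [0.64708469 0.03782228 0.13578925] -4.292879849649441
black 501 [ 0.60945305 -0.06703649  0.1760901 ] -49.585757984512966
black 952 [ 0.57681333 -0.0915187   0.34824908] -64.91414728188643
black 928 [ 0.64016589 -0.03865617  0.34815703] -33.96017276202909
black 42 [ 0.53165156 -0.09606984  0.39951061] -82.0374955855507
black 46 [0.65375054 0.00547939 0.39883252] -16.64211613665641
orange ((507.7520751953125, -288.50006103515625), (59.41520690917969, 44.535400390625), 5.097967624664307)
purple ((503.03375244140625, -239.60716247558594), (58.68164825439453, 43.54178237915039), 8.850431442260742)
```

View pics/w9.png

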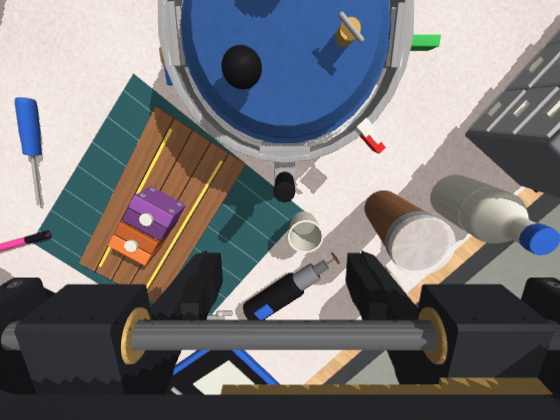

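The white pointer is on the red mark (370,138), about 1° off. Knob and lid are in the closed position, both moulds stand in the row, and the robot touches nothing. Handing in.

```bash
python3 -c "
from plant import bot
print(bot.close_job())"
```

```text
the job is handed in; nothing more can be done
None
```

The job is handed in (no verdict came back): the two moulds that were in the pot, orange and purple, stand in a neat row on the shelf, the lid is closed, and the ring pointer is within about 1° of the red locked mark.

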